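Straightedge against the purifier cover

ROBOT

A 6-joint arm with a two-finger parallel gripper is mounted at the origin on the work surface. World frame = base frame: x ahead of the robot, y to its left, z up, the work surface at z = 0. Lengths are in m, angles in rad, forces in N, time in s.
With the tool pointing down it reaches from about 0.35 to 0.975 m from the base axis. Payload 4.9 kg.
Tool frame: the origin (TCP) lies on the centre line of the jaws, within the pads' length; the fingertips stand 19 mm ahead of it and the grasp point (between the pads) is the TCP; z points along the fingers, y is the line along which they close (so a half turn about z gives the same grasp; the last joint's range is limited). The gripper opens to 85 mm and grips with 20 to 120 N. Pads are 22 mm wide; open, the fingers measure 114 mm over their backs; the gripper's body (76 mm by 85 mm) begins 54 mm behind the grasp point. The pads swing forward as they close: fully open they stand 13 mm farther back than shut.
Start: joints at [-1.337, 0.053, 1.613, -0, 1.476, -0.119], TCP at [0.216, -0.586, 0.25] pointing down, gripper open.
Joint ranges: [-3.01, 3.01], [-1.01, 2.22], [0.06, 2.58], [-1.02, 4.17], [0.09, 2.62], [-3.14, 3.14]. Speed limits (rad/s): [2.57, 2.57, 3.14, 3.14, 3.14, 3.14].

INTERFACE

Orientations are given as a unit quaternion [w, x, y, z].
In Python, from plant import state, grab_frame, ticket, spotter gives the robot as it stands.
- The arm moves only by the tool apply_moves, never from a script. Its argument "series" is a list of rows, each an object of numbers: "jaw": the closure, from 0 (fully open) to 1 (shut); "dx", "dy", "dz": the shift along the tool's x, y, z in mm; "turn": the turn about the tool's z in rad. A call has 1 to 5 rows; each row is the pose to reach, as a shift and turn from the pose commanded when the call began, along the tool's axes at that moment; what a row does not reach only later rows make up. A row lasts 1/12 s, in which the tool goes at most 41.7 mm and 7.16 degrees, less where a joint would pass 70% of its speed; a pose out of reach is approached as far as the arm can. A call with a gripper value outside its range is refused whole. The fingers move at their own pace and stop on an object; the grip force is fixed at half the most. Time passes only in rows, so rows that repeat a pose let the fingers close. It gives the time, the measured TCP pose, the force, the opening and the grip force at its end, in the units of the state.
- state(): the state, without advancing time (a new reading comes with each control period).
- grab_frame(name): name is "scene" or "top" or "wrist"; returns a dict with "pixels" (420x560x3 uint8, red, green, blue), "mtx" (3x3 intrinsics, pixels), "camera_from_world" (4x4, takes a point from world to camera coordinates). Camera axes: x right, y down, z forward; pixel columns grow to the right and rows downward; lengths in m; the calibration is good to about 2 mm. The wrist camera is an equidistant fisheye: a pixel r from the principal point sees the ray r / f radians off the axis. A picture is of the moment at which its call begins. There is no depth.
- ticket.job_done(): hands the job in; it is judged then, once.
Trained networks look in a picture, given as the dict that the camera call returned (one of the last four; its "shot" number tells which), for a name from the list of things; names that differ only in an ending like _2 or _b are one class to them, and where a whole thing is asked for, a point or a joint stands for the part that bears it (a point fixed in the world has none). Each returns a list of dicts, best first, with "conf" (0 to 1); they miss things now and then, are a little off and sometimes report something else, mostly with a low value. They report only what shows in the picture. A call takes as long as a camera call. They do not tell look-alikes from the thing itself.
- spotter.outline_of(picture, target): "region" (420x560 bool, what is visible of it) and "extent" ([left, top, right, bottom] in pixels, round what is visible of it).
The state is a dict: "time": time; "joint_pos": joint angles; "joint_vel": joint speeds; "joint_efforts": joint torques, N m; "tool_pos": TCP position; "tool_rot": TCP orientation; "contact_force": force on the tool from outside, world axes, zero at the start; "ft_torque": the same for the moment, N m; "gripper_width": opening from 0.0 (shut) to 1.0 (fully open); "grasp_force": force on a finger pad.
Only numpy, scipy, OpenCV 4.12 (cv2) and the standard library are available. Lean on these libraries where they do the work, as an engineer would, in place of code of your own. Each camera call takes 0.05 s, during which the arm holds its last target. There are 200 camera calls.

TASK

The water purifier's white service cover is clamped on the bench under an inspection lamp, and its free long edge, opposite the blue clamps, is to be checked for straightness. First move the green beaker out of the way and stand it in the middle of the blue mat, keeping it upright; then lay the aluminium straightedge flat on the bench with its working edge flush against that edge of the cover along the straightedge's whole length, centred on it, and let go. Do not bump the lamp, and leave the other things where they are.

Things in the scene. Friction and masses are not known exactly. Their poses are not given: they have to be found in the camera images.
- cover: White plastic slab 130 (x) x 200 (y) x 30 (z) mm, fixed to the bench by two blue clamps along one long edge. Origin: bottom centre (bench level) of the upright face of the free long edge, which looks roughly to the robot's right. x points level into the cover, roughly to the robot's left: the free face is the plane x = 0, y from -100 to +100 mm; z up.
- lamp: Inspection lamp fixed over the cover; same origin and axes as the cover. Level bar 275 mm long in y, x = 52 to 92, z = 131 to 155 mm, on posts 12 mm square at x = 90, y = -130 and +130 mm, feet 50 (x) x 30 (y) mm. A gripper pointing straight down and closing across the free edge meets the bar; one whose body leans away from the cover, like the straightedge's grip, passes.
- straightedge: Aluminium straightedge lying on the bench, about 0.3 kg: bar 40 (x) x 180 (y) x 12 (z) mm. Origin: centre of the bar's underside. Its working edge is the long face at x = +20 mm (small black ticks along it on top). An orange grip plate, 10 mm thick and 110 mm long in y, rises from the bar's top at x = -5 mm and leans 35 degrees from vertical towards -x; it reaches 60 mm along its slope.
- straightedge_grip (a point): Point in the middle of the grip plate's thickness and length, 42 mm up its slope from the bar's top: at x = -29, y = 0, z = 46 mm in the straightedge's frame, with the same axes.
- edge_left (a point): +y end of the straightedge's working edge, at mid height of the bar (x = 20, y = 90, z = 6 mm in its frame).
- edge_right (a point): -y end of the straightedge's working edge, at mid height of the bar (x = 20, y = -90, z = 6 mm in its frame).
- beaker: Empty green plastic beaker, 60 mm across at the rim, a little narrower at the foot, 90 mm high, wall 4 mm, about 0.07 kg; at first it stands on the bench just in front of the cover's free long edge. Origin: centre of its underside, z up.
- mat: Flat blue square mat, 120 x 120 x 6 mm, fixed to the bench. Origin: centre of its underside (bench level).
- pen: Grey pen, 130 mm long, 11 mm thick, lying on sheets of paper at the left; to be left alone.
- wash_bottle: White bottle with red cap, 66 mm across, 170 mm high; to be left alone. Origin under its centre.
- amber_bottle: Amber bottle with black cap, 68 mm across, 150 mm high; to be left alone. Origin under its centre.
Things that resemble listed ones, but are neither listed nor needed, are in the scene too. Of the things shaped like the beaker, the green one is meant.

How it is judged:
By the outcome, as a careful person would: the job done as asked, in the order asked, and still so for the second after the job is handed in, with the robot touching nothing.
It also fails if it takes over 58 s, if anything falls off the work surface, if the arm or the gripper's body presses on something with over 40 N, if the wrist force passes 120 N, or if a joint passes its speed limit or range.

## Working session

There is one attempt and no reset: what is moved stays moved. The work goes in short steps, Python scripts to look and compute and a tool call to move; the robot and the scene stay as the last step left them, time stands still between calls to the robot, and variables do not carry over. Pictures are saved under pics/ and viewed, at most 10 in all, crops included, and the job is handed in when it is done.

Besides the shell and the picture viewer there is one more tool, called after ">>>" as name(argument=value, ...), one argument or row to a line, values as JSON. apply_moves: Moves the arm, as the interface text tells. Its arguments: {"type":"object","properties":{"series":{"type":"array","items":{"type":"object","properties":{"jaw":{"type":"number"},"dx":{"type":"number"},"dy":{"type":"number"},"dz":{"type":"number"},"turn":{"type":"number"}}}}},"required":["series"]}

```bash
ls; mkdir -p pics
python3 - <<'E'
from plant import state, grab_frame, spotter
import cv2, numpy as np, pickle
s=state(); print(s)
for n in ("scene","top"):
    f=grab_frame(n); cv2.imwrite(f"pics/{n}0.png",f["pixels"][...,::-1]); print(n,f["mtx"].tolist(),np.round(f["camera_from_world"],3).tolist())
    out={}
    for t in ("cover","straightedge","beaker","mat","wash_bottle","amber_bottle","lamp"):
        r=spotter.outline_of(f,t); out[t]=r
        print(t,[(round(d["conf"],2),[int(v) for v in d["extent"]]) for d in r])
    pickle.dump((f,out),open(f"{n}.pkl","wb"))
E
```

```text
pics
{'time': 0.0, 'joint_pos': array([-1.33699151e+00,  5.33807175e-02,  1.61432312e+00, -3.10038929e-05,
        1.47598289e+00, -1.18976012e-01]), 'joint_vel': array([-1.25487099e-03,  3.83673059e-04, -4.80222498e-04, -3.32812424e-04,
       -7.07935033e-05,  1.74629355e-04]), 'joint_efforts': array([-8.74865127e-04, -3.93673074e+01, -3.70179605e+01, -1.27654339e-04,
        7.01777419e-03,  1.05263015e-05]), 'tool_pos': array([ 0.21581156, -0.58592672,  0.24903079]), 'tool_rot': array([-1.04442437e-03,  9.84482704e-01,  1.75478512e-01, -7.54872218e-05]), 'contact_force': array([ 0.16346802, -0.54361155, -1.15444405]), 'ft_torque': array([ 0.01165816, -0.00916622,  0.02129726]), 'grasp_force': 0.0, 'gripper_width': 1.0003305407987952}
scene [[470.27477467884756, 0.0, 280.12528090816016], [0.0, 470.27477467884756, 213.3101099510169], [0.0, 0.0, 1.0]] [[-0.838, 0.546, 0.0, 0.443], [0.378, 0.581, -0.72, -0.195], [-0.393, -0.604, -0.694, 1.267], [0.0, 0.0, 0.0, 1.0]]
cover [(0.68, [255, 163, 375, 311]), (0.59, [217, 139, 284, 175])]
straightedge [(0.7, [144, 138, 208, 193])]
beaker [(
[... 323 characters left out ...]
, 361, 310])]
top [[527.5764289298696, 0.0, 285.1748431904129], [0.0, 527.5764289298696, 212.89853626938944], [0.0, 0.0, 1.0]] [[-0.024, -1.0, -0.002, 0.059], [-0.991, 0.024, -0.132, 0.565], [0.132, -0.001, -0.991, 1.221], [0.0, 0.0, 0.0, 1.0]]
cover [(0.69, [191, 157, 288, 286]), (0.51, [208, 157, 277, 287])]
straightedge [(0.62, [398, 141, 445, 213])]
beaker [(0.88, [306, 268, 332, 290]), (0.73, [284, 190, 310, 219]), (0.6, [234, 131, 260, 165]), (0.56, [278, 115, 302, 144])]
mat [(0.37, [395, 141, 448, 217])]
wash_bottle [(0.81, [166, 132, 202, 172]), (0.36, [397, 137, 446, 212])]
amber_bottle [(0.75, [113, 180, 154, 213]), (0.31, [207, 157, 278, 287])]
lamp [(0.95, [210, 157, 277, 286])]
```

Run:
```python
import cv2,numpy as np
a=cv2.imread("pics/top0.png"); c=cv2.resize(a[90:320,90:470],None,fx=2.1,fy=2.1,interpolation=cv2.INTER_CUBIC); cv2.imwrite("pics/topc.png",c)
```

```text
(no output)
```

View pics/scene0.png

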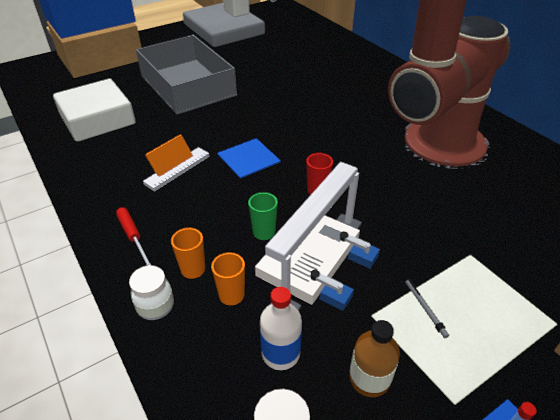

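View pics/topc.png

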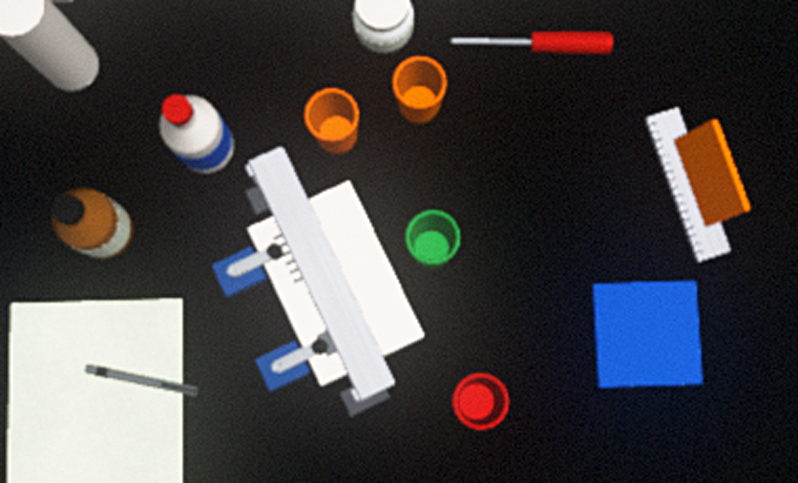

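The scene view shows the green beaker at (263,215) just in front of the cover. Other cup-shaped things: red at (319,172), orange at (188,252) and (229,278). In the top view, green is at (296,203), red (319,279), and orange (248,147) and (290,131). The green one fits the description. The straightedge (orange plate) is at about (418,178) in the top view and the mat at (398,248). The grey box and white box aren't needed.

Next I'll measure by fitting silhouettes in both views.

```bash
cat > h.py <<'E'
import cv2, numpy as np
from scipy.optimize import minimize
from scipy.spatial.transform import Rotation as R
U=4
def proj(f,P):
    P=np.atleast_2d(P); T=f["camera_from_world"]; c=P@T[:3,:3].T+T[:3,3]; u=c@f["mtx"].T; return u[:,:2]/u[:,2:]
def backproj(f,uv,z):
    T=f["camera_from_world"]; r=T[:3,:3].T@np.linalg.solve(f["mtx"],[uv[0],uv[1],1.]); o=-T[:3,:3].T@T[:3,3]
    return o+r*(z-o[2])/r[2]
def box(x,y,z): return np.array([[a,b,c] for a in x for b in y for c in z])*1e-3
BAR=box((-20,20),(-90,90),(0,12))
s,c=np.sin(np.radians(35)),np.cos(np.radians(35))
PLATE=np.array([[-5-l*s+t*c,y,12+l*c+t*s] for l in (0,60) for t in (-5,5) for y in (-55,55)])*1e-3
t=np.linspace(0,2*np.pi,40)
BEAKER=np.vstack([np.c_[r*np.cos(t),r*np.sin(t),0*t+z] for r,z in ((.026,0),(.030,.09))])
MAT=box((-60,60),(-60,60),(0,6))
def place(P,p):
    a=p[2]; return P@np.array([[np.cos(a),-np.sin(a),0],[np.sin(a),np.cos(a),0],[0,0,1]]).T+[p[0],p[1],p[3] if len(p)>3 else 0]
def render(f,parts,p):
    m=np.zeros((420*U,560*U),np.uint8)
    for P in parts:
        h=cv2.convexHull(((proj(f,place(P,p))+.5)*U*16).astype(np.int32)); cv2.fillConvexPoly(m,h,1,cv2.LINE_8,4)
    return cv2.resize(m.astype(np.float32),(560,420),interpolation=cv2.INTER_AREA)
def fit(views,parts,p0,step=(.01,.01,.1)):
    def cost(p): return sum(np.abs(render(f,parts,p)-m).sum()/m.sum() for f,m in views)
    p=np.array(p0,float)
    for k in (1,.3):
        r=minimize(cost,p,method="Nelder-Mead",options=dict(initial_simplex=np.vstack([p]+[p+np.eye(len(p))[i]*step[i]*k for i in range(len(p))]),maxiter=150,xatol=1e-5,fatol=1e-5)); p=r.x
    return p,r.fun
def hsv(f): return cv2.cvtColor(f["pixels"],cv2.COLOR_RGB2HSV)
def mask(f,lo,hi,near=None,w=60):
    m=cv2.inRange(hsv(f),lo,hi)
    if near is not None:
        k=np.zeros_like(m); x,y=map(int,near); k[max(0,y-w):y+w,max(0,x-w):x+w]=1; m=m*k
    return (m>0).astype(np.float32)
E
python3 - <<'E'
from h import *; import pickle
V={n:pickle.load(open(n+".pkl","rb"))[0] for n in("scene","top")}
tp=V["top"]
def both(lo,hi,pt,ps,w=40): return [(V["top"],mask(V["top"],lo,hi,pt,w)),(V["scene"],mask(V["scene"],lo,hi,ps,w))]
g=both((40,90,40),(85,255,255),(296,203),(263,215)); b0=backproj(tp,(296,205),.0)
for v in (g,g[:1],g[1:]): print("beaker",fit(v,[BEAKER],[b0[0],b0[1]],(.01,.01)))
m=both((100,120,60),(130,255,255),(398,248),(249,157),45); b0=backproj(tp,(398,248),.006)
for v in (m,m[:1],m[1:]): print("mat",fit(v,[MAT],[b0[0],b0[1],0.]))
# straightedge: anything not dark
s=[]
for n,pt in(("top",(420,178)),("scene",(177,163))):
    f=V[n]; k=mask(f,(0,0,75),(255,255,255),pt,45); h=mask(f,(100,120,60),(130,255,255)); k=k*(1-cv2.dilate(h,np.ones((3,3))))
    nl,l,st,_=cv2.connectedComponentsWithStats(k.astype(np.uint8)); i=1+st[1:,4].argmax(); print(n,st[i]); s.append((f,(l==i).astype(np.float32)))
b0=backproj(tp,(412,178),.0)
for v in (s,s[:1],s[1:]):
    r=fit(v,[BAR,PLATE],[b0[0],b0[1],np.pi/2+.36]); print("se",r, np.degrees(r[0][2]))
# cover free edge in top: edge points right border of white top
img=cv2.cvtColor(tp["pixels"],cv2.COLOR_RGB2GRAY).astype(float)
pts=[]
for y in range(182,246):
    row=img[y]; x0=int(90+(349+(y-90-86)*2.1*74/154)/2.1)
    seg=row[x0-10:x0+12]; d=seg[:-1]-seg[1:]; i=d.argmax()
    hi,lo=seg[max(0,i-3):i].mean() if i>2 else seg[0],seg[i+3:i+5].mean(); th=(hi+lo)/2
    j=[k for k in range(max(0,i-2),i+3) if seg[k]>=th>seg[k+1]]
    if j: pts.append(backproj(tp,(x0-10+j[0]+(seg[j[0]]-th)/(seg[j[0]]-seg[j[0]+1]),y),.03))
pts=np.array(pts)[:,:2]
l=cv2.fitLine(pts.astype(np.float32),cv2.DIST_HUBER,0,1e-4,1e-4).ravel(); n=np.array([-l[1],l[0]]); res=(pts-l[2:])@n
print("edge",l,"res",res.std(),len(pts), "ends",pts[0],pts[-1])
print("cam",-tp["camera_from_world"][:3,:3].T@tp["camera_from_world"][:3,3])
E
```

```text
Traceback (most recent call last):
  File "h.py", line 28, in fit
    r=minimize(cost,p,method="Nelder-Mead",options=dict(initial_simplex=np.vstack([p]+[p+np.eye(len(p))[i]*step[i]*k for i in range(len(p))]),maxiter=150,xatol=1e-5,fatol=1e-5)); p=r.x
  File "h.py", line 25, in cost
    def cost(p): return sum(np.abs(render(f,parts,p)-m).sum()/m.sum() for f,m in views)
                        ~~~^^^^^^^^^^^^^^^^^^^^^^^^^^^^^^^^^^^^^^^^^^^^^^^^^^^^^^^^^^^^
  File "h.py", line 25, in <genexpr>
    def cost(p): return sum(np.abs(render(f,parts,p)-m).sum()/m.sum() for f,m in views)
                                   ~~~~~~^^^^^^^^^^^
  File "h.py", line 22, in render
    h=cv2.convexHull(((proj(f,place(P,p))+.5)*U*16).astype(np.int32)); cv2.fillConvexPoly(m,h,1,cv2.LINE_8,4)
                              ~~~~~^^^^^
  File "h.py", line 18, in place
    a=p[2]; return P@np.array([[np.cos(a),-np.sin(a),0],[np.sin(a),np.cos(a),0],[0,0,1]]).T+[p[0],p[1],p[3] if len(p)>3 else 0]
      ~^^^
IndexError: index 2 is out of bounds for axis 0 with size 2
```

```bash
sed -i 's/a=p\[2\];/a=p[2] if len(p)>2 else 0.;/' h.py
cat > m.py <<'E'
from h import *; import pickle
V={n:pickle.load(open(n+".pkl","rb"))[0] for n in("scene","top")}
tp=V["top"]
def both(lo,hi,pt,ps,w=40): return [(V["top"],mask(V["top"],lo,hi,pt,w)),(V["scene"],mask(V["scene"],lo,hi,ps,w))]
g=both((40,90,40),(85,255,255),(296,203),(263,215)); b0=backproj(tp,(296,205),.0)
for v in (g,g[:1],g[1:]): print("beaker",fit(v,[BEAKER],[b0[0],b0[1]],(.01,.01)))
m=both((100,120,60),(130,255,255),(398,248),(249,157),45); b0=backproj(tp,(398,248),.006)
for v in (m,m[:1],m[1:]): print("mat",fit(v,[MAT],[b0[0],b0[1],0.]))
s=[]
for n,pt in(("top",(420,178)),("scene",(177,163))):
    f=V[n]; k=mask(f,(0,0,75),(255,255,255),pt,45); h=mask(f,(100,120,60),(130,255,255)); k=k*(1-cv2.dilate(h,np.ones((3,3))))
    nl,l,st,_=cv2.connectedComponentsWithStats(k.astype(np.uint8)); i=1+st[1:,4].argmax(); print(n,st[i]); s.append((f,(l==i).astype(np.float32)))
b0=backproj(tp,(412,178),.0)
for v in (s,s[:1],s[1:]):
    r=fit(v,[BAR,PLATE],[b0[0],b0[1],np.pi/2+.36]); print("se",r, np.degrees(r[0][2]))
img=cv2.cvtColor(tp["pixels"],cv2.COLOR_RGB2GRAY).astype(float)
pts=[]
for y in range(182,246):
    row=img[y]; x0=int(90+(349+(y-90-86)*2.1*74/154)/2.1)
    seg=row[x0-10:x0+12]; d=seg[:-1]-seg[1:]; i=d.argmax()
    hi,lo=seg[max(0,i-3):i].mean() if i>2 else seg[0],seg[i+3:i+5].mean(); th=(hi+lo)/2
    j=[k for k in range(max(0,i-2),min(i+3,len(seg)-1)) if seg[k]>=th>seg[k+1]]
    if j: pts.append(backproj(tp,(x0-10+j[0]+(seg[j[0]]-th)/(seg[j[0]]-seg[j[0]+1]),y),.03))
pts=np.array(pts)[:,:2]
l=cv2.fitLine(pts.astype(np.float32),cv2.DIST_HUBER,0,1e-4,1e-4).ravel(); n=np.array([-l[1],l[0]]); res=(pts-l[2:])@n
print("edge",l,"yaw",np.degrees(np.arctan2(l[1],l[0]))+90,"res",res.std(),len(pts), "ends",pts[0],pts[-1])
for c in ((349,181),(423,335),(319,384)): print("corner",backproj(tp,(90+c[0]/2.1,90+c[1]/2.1),.03))
print("cam",-tp["camera_from_world"][:3,:3].T@tp["camera_from_world"][:3,3])
E
python3 m.py
```

```text
beaker (array([0.5856599 , 0.02063849]), np.float64(0.12318765372037888))
beaker (array([0.58543084, 0.02063347]), np.float64(0.07737068831920624))
beaker (array([0.58590335, 0.02061347]), np.float64(0.04314345866441727))
mat (array([ 0.47984266, -0.22531568,  0.01011798]), np.float64(0.07804027199745178))
mat (array([ 0.4778848 , -0.22547315,  0.01074129]), np.float64(0.02721104957163334))
mat (array([ 0.48130233, -0.22479885,  0.00905614]), np.float64(0.02536357380449772))
top [ 397  141   51   74 2021]
scene [ 143  134   67   57 1906]
se (array([ 0.65348399, -0.28113694,  1.8601587 ]), np.float64(0.08420625329017639)) 106.57924299396817
se (array([ 0.65212173, -0.28162492,  1.86048254]), np.float64(0.032007668167352676)) 106.59779716396125
se (array([ 0.654942  , -0.27993883,  1.86037886]), np.float64(0.026462486013770103)) 106.59185713219067
edge [0.91160583 0.4110654  0.5802766  0.0771745 ] yaw 114.271774 res 0.00029751323825598044 64 ends [0.64461406 0.10612207] [0.4903838 0.0364808]
corner [0.65911276 0.11371834 0.03      ]
corner [0.47952809 0.03286097 0.03      ]
corner [0.42718518 0.15134199 0.03      ]
cam [0.40099443 0.04679596 1.28526831]
```

```bash
cat > plan.py <<'E'
# usage: plan.py n x y z toolY_deg [from x y z deg] -> n chained calls, shift in tool axes (mm), turn (rad)
import sys, numpy as np
from scipy.spatial.transform import Rotation as R
def cur():
    from plant import state
    s=state(); q=s["tool_rot"]; M=R.from_quat([q[1],q[2],q[3],q[0]]).as_matrix()
    print("t %.2f pos %s yawY %.2f tilt %.2f F %s w %.3f g %.1f"%(s["time"],np.round(s["tool_pos"],4),np.degrees(np.arctan2(M[1,1],M[0,1])),np.degrees(np.arccos(-M[2,2])),np.round(s["contact_force"],1),s["gripper_width"],s["grasp_force"]),"j",np.round(s["joint_pos"],2))
    return s["tool_pos"],np.degrees(np.arctan2(M[1,1],M[0,1]))
def plan(p,a,q,b,n):
    d=(np.array(q)-p)*1000/n; t=((b-a+180)%360-180)/n
    for i in range(n):
        c=np.radians(a+i*t); y=np.array([np.cos(c),np.sin(c)]); x=np.array([-y[1],y[0]])
        print("dx %.1f dy %.1f dz %.1f turn %.4f"%(x@d[:2],y@d[:2],-d[2],-np.radians(t)))
if __name__=="__main__":
    v=[float(k) for k in sys.argv[1:]]
    p,a=(np.array(v[5:8]),v[8]) if len(v)>8 else cur()
    if len(v)>4: plan(p,a,v[1:4],v[4],int(v[0]))
E
python3 plan.py 4 .586 .0205 .20 24.3
python3 -c "
import cv2;a=cv2.imread('pics/scene0.png');cv2.imwrite('pics/crop.png',cv2.resize(a[140:290,200:350],None,fx=3,fy=3,interpolation=2))"
```

```text
t 0.80 pos [ 0.216  -0.5865  0.2503] yawY -69.79 tilt 0.00 F [ 1.3 -0.9 -1.1] w 1.002 g 0.0 j [-1.34  0.05  1.61  0.    1.48 -0.12]
dx 139.2 dy -110.4 dz 12.6 turn -0.4105
dx 171.7 dy -45.7 dz 12.6 turn -0.4105
dx 175.7 dy 26.6 dz 12.6 turn -0.4105
dx 150.5 dy 94.6 dz 12.6 turn -0.4105
```

View pics/crop.png

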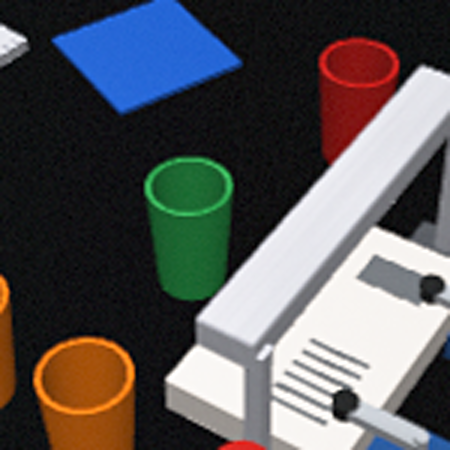

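The crop confirms the upright green beaker, seen at about (263,215) in the full scene frame. The red and orange ones are clearly different.

>>> apply_moves(
  series=[
    {"dx": 139, "dy": -110, "dz": 12, "turn": -0.41, "jaw": 0},
    {"dx": 139, "dy": -110, "dz": 12, "turn": -0.41, "jaw": 0},
    {"dx": 139, "dy": -110, "dz": 12, "turn": -0.41, "jaw": 0},
    {"dx": 139, "dy": -110, "dz": 12, "turn": -0.41, "jaw": 0},
    {"dx": 139, "dy": -110, "dz": 12, "turn": -0.41, "jaw": 0},
  ],
)

```text
time: 1.22
tool_pos: [0.3104, -0.4311, 0.2377]
tool_rot: [-0.001, 0.927, 0.374, 0.001]
contact_force: [0.8, -0.4, -0.8]
gripper_width: 0.999
grasp_force: 0.0
```

>>> apply_moves(
  series=[
    {"dx": 172, "dy": -46, "dz": 12, "turn": -0.41, "jaw": 0},
    {"dx": 172, "dy": -46, "dz": 12, "turn": -0.41, "jaw": 0},
    {"dx": 172, "dy": -46, "dz": 12, "turn": -0.41, "jaw": 0},
    {"dx": 172, "dy": -46, "dz": 12, "turn": -0.41, "jaw": 0},
    {"dx": 172, "dy": -46, "dz": 12, "turn": -0.41, "jaw": 0},
  ],
)

```text
time: 1.63
tool_pos: [0.4026, -0.2794, 0.226]
tool_rot: [-0.0, 0.832, 0.555, 0.001]
contact_force: [-0.9, -0.2, -0.9]
gripper_width: 1.0
grasp_force: 0.0
```

>>> apply_moves(
  series=[
    {"dx": 176, "dy": 27, "dz": 12, "turn": -0.41, "jaw": 0},
    {"dx": 176, "dy": 27, "dz": 12, "turn": -0.41, "jaw": 0},
    {"dx": 176, "dy": 27, "dz": 12, "turn": -0.41, "jaw": 0},
    {"dx": 176, "dy": 27, "dz": 12, "turn": -0.41, "jaw": 0},
    {"dx": 176, "dy": 27, "dz": 12, "turn": -0.41, "jaw": 0},
  ],
)

```text
time: 2.05
tool_pos: [0.4957, -0.128, 0.2141]
tool_rot: [-0.0, 0.701, 0.713, 0.001]
contact_force: [-0.2, 0.2, -0.2]
gripper_width: 0.996
grasp_force: 0.0
```

>>> apply_moves(
  series=[
    {"dx": 150, "dy": 95, "dz": 12, "turn": -0.41, "jaw": 0},
    {"dx": 150, "dy": 95, "dz": 12, "turn": -0.41, "jaw": 0},
    {"dx": 150, "dy": 95, "dz": 12, "turn": -0.41, "jaw": 0},
    {"dx": 150, "dy": 95, "dz": 12, "turn": -0.41, "jaw": 0},
    {"dx": 150, "dy": 95, "dz": 12, "turn": -0.41, "jaw": 0},
  ],
)

```text
time: 2.47
tool_pos: [0.5891, 0.0229, 0.2019]
tool_rot: [-0.0, 0.542, 0.84, 0.001]
contact_force: [0.0, 0.5, -0.2]
gripper_width: 1.001
grasp_force: 0.0
```

```bash
python3 plan.py 1 .5857 .0206 .055 24.3
```

```text
t 2.47 pos [0.5891 0.0229 0.2019] yawY 24.37 tilt 0.07 F [ 0.   0.5 -0.2] w 1.001 g 0.0 j [-0.09  0.    1.75  0.    1.39 -0.51]
dx -0.7 dy -4.1 dz 146.9 turn 0.0011
```

>>> apply_moves(
  series=[
    {"dx": -0.7, "dy": -4, "dz": 30, "jaw": 0},
    {"dx": -0.7, "dy": -4, "dz": 70, "jaw": 0},
    {"dx": -0.7, "dy": -4, "dz": 110, "jaw": 0},
    {"dx": -0.7, "dy": -4, "dz": 137, "jaw": 0},
    {"dx": -0.7, "dy": -4, "dz": 147, "jaw": 0},
  ],
)

```text
invalid input at $.series[0]: expected keys jaw, dx, dy, dz, turn
```

>>> apply_moves(
  series=[
    {"jaw": 0.15},
    {"jaw": 0.25},
    {"jaw": 0.4},
    {"jaw": 0.5},
    {"jaw": 0.5},
  ],
)

```text
invalid input at $.series[0]: expected keys jaw, dx, dy, dz, turn
```

```bash
python3 plan.py 3 .480 -.225 .20 24.3 .5857 .0206 .20 24.3;  python3 plan.py
```

```text
dx -60.1 dy -65.8 dz -0.0 turn -0.0000
dx -60.1 dy -65.8 dz -0.0 turn -0.0000
dx -60.1 dy -65.8 dz -0.0 turn -0.0000
t 2.47 pos [0.5891 0.0229 0.2019] yawY 24.37 tilt 0.07 F [ 0.   0.5 -0.2] w 1.001 g 0.0 j [-0.09  0.    1.75  0.    1.39 -0.51]
```

All keys are required in every row.

>>> apply_moves(
  series=[
    {"dx": -0.7, "dy": -4, "dz": 30, "turn": 0, "jaw": 0},
    {"dx": -0.7, "dy": -4, "dz": 70, "turn": 0, "jaw": 0},
    {"dx": -0.7, "dy": -4, "dz": 110, "turn": 0, "jaw": 0},
    {"dx": -0.7, "dy": -4, "dz": 137, "turn": 0, "jaw": 0},
    {"dx": -0.7, "dy": -4, "dz": 147, "turn": 0, "jaw": 0},
  ],
)

```text
time: 2.88
tool_pos: [0.5802, 0.0166, 0.0498]
tool_rot: [-0.004, 0.544, 0.839, -0.002]
contact_force: [-0.5, -0.0, -0.5]
gripper_width: 1.001
grasp_force: 0.0
```

>>> apply_moves(
  series=[
    {"dx": 0, "dy": 0, "dz": 0, "turn": 0, "jaw": 0.15},
    {"dx": 0, "dy": 0, "dz": 0, "turn": 0, "jaw": 0.25},
    {"dx": 0, "dy": 0, "dz": 0, "turn": 0, "jaw": 0.35},
    {"dx": 0, "dy": 0, "dz": 0, "turn": 0, "jaw": 0.45},
    {"dx": 0, "dy": 0, "dz": 0, "turn": 0, "jaw": 0.45},
  ],
)

```text
time: 3.3
tool_pos: [0.5858, 0.0172, 0.058]
tool_rot: [0.002, 0.543, 0.839, 0.001]
contact_force: [-0.7, 0.2, 3.4]
gripper_width: 0.674
grasp_force: 62.6
```

```bash
python3 plan.py 1 .480 -.225 .056 24.3
```

```text
t 3.30 pos [0.5858 0.0172 0.058 ] yawY 24.17 tilt 0.27 F [-0.7  0.2  3.4] w 0.674 g 62.6 j [-0.1   0.15  1.85 -0.    1.14 -0.52]
dx -177.7 dy -195.7 dz 2.0 turn -0.0023
```

>>> apply_moves(
  series=[
    {"dx": 0, "dy": 0, "dz": -8, "turn": 0, "jaw": 0.45},
    {"dx": 0, "dy": 0, "dz": -25, "turn": 0, "jaw": 0.45},
    {"dx": -8, "dy": -9, "dz": -45, "turn": 0, "jaw": 0.45},
    {"dx": -22, "dy": -24, "dz": -60, "turn": 0, "jaw": 0.45},
    {"dx": -40, "dy": -43, "dz": -65, "turn": 0, "jaw": 0.45},
  ],
)

```text
time: 3.72
tool_pos: [0.563, -0.0366, 0.1247]
tool_rot: [0.003, 0.542, 0.84, 0.001]
contact_force: [0.6, -0.3, -0.9]
gripper_width: 0.675
grasp_force: 62.8
```

>>> apply_moves(
  series=[
    {"dx": -20, "dy": -21, "dz": 0, "turn": 0, "jaw": 0.45},
    {"dx": -42, "dy": -45, "dz": 0, "turn": 0, "jaw": 0.45},
    {"dx": -64, "dy": -69, "dz": 0, "turn": 0, "jaw": 0.45},
    {"dx": -86, "dy": -93, "dz": 0, "turn": 0, "jaw": 0.45},
    {"dx": -106, "dy": -114, "dz": 0, "turn": 0, "jaw": 0.45},
  ],
)

```text
time: 4.13
tool_pos: [0.4997, -0.1816, 0.1216]
tool_rot: [0.001, 0.543, 0.84, -0.0]
contact_force: [-0.1, 0.5, -0.4]
gripper_width: 0.673
grasp_force: 62.8
```

>>> apply_moves(
  series=[
    {"dx": -17, "dy": -19, "dz": 0, "turn": 0, "jaw": 0.45},
    {"dx": -27, "dy": -30, "dz": 0, "turn": 0, "jaw": 0.45},
    {"dx": -33, "dy": -36, "dz": 0, "turn": 0, "jaw": 0.45},
    {"dx": -34, "dy": -38, "dz": 0, "turn": 0, "jaw": 0.45},
    {"dx": -34, "dy": -38, "dz": 0, "turn": 0, "jaw": 0.45},
  ],
)

```text
time: 4.55
tool_pos: [0.4798, -0.2266, 0.1208]
tool_rot: [0.0, 0.544, 0.839, 0.0]
contact_force: [0.4, -0.0, -0.4]
gripper_width: 0.675
grasp_force: 62.8
```

```bash
python3 plan.py 1 .4813 -.2278 .064 24.3;python3 - <<'E'
from h import *
from plant import grab_frame
from scipy.optimize import minimize
for n in("top","scene"):
    f=grab_frame(n); m=mask(f,(40,90,40),(85,255,255)); ys,xs=np.nonzero(m); print(n,m.sum(),xs.min(),xs.max(),ys.min(),ys.max())
    cv2.imwrite(f"pics/{n}1.png",f["pixels"][...,::-1])
E
```

```text
t 4.55 pos [ 0.4798 -0.2266  0.1208] yawY 24.14 tilt 0.03 F [ 0.4 -0.  -0.4] w 0.675 g 62.8 j [-0.58 -0.06  1.95  0.    1.25 -1.  ]
dx -1.7 dy 0.9 dz 56.8 turn -0.0027
top 75.0 393 414 235 259
scene 755.0 235 259 99 143
```

>>> apply_moves(
  series=[
    {"dx": -1.7, "dy": 0.9, "dz": 20, "turn": 0, "jaw": 0.45},
    {"dx": -1.7, "dy": 0.9, "dz": 40, "turn": 0, "jaw": 0.45},
    {"dx": -1.7, "dy": 0.9, "dz": 50, "turn": 0, "jaw": 0.45},
    {"dx": -1.7, "dy": 0.9, "dz": 54, "turn": 0, "jaw": 0.45},
    {"dx": -1.7, "dy": 0.9, "dz": 54.5, "turn": 0, "jaw": 0.45},
  ],
)

```text
time: 5.07
tool_pos: [0.4809, -0.2268, 0.0649]
tool_rot: [-0.001, 0.543, 0.84, 0.0]
contact_force: [-0.3, -0.2, -0.7]
gripper_width: 0.669
grasp_force: 62.8
```

```bash
python3 plan.py 1 .4813 -.2278 .064 24.3;python3 - <<'E'
from h import *
from plant import grab_frame
f=grab_frame("scene"); cv2.imwrite(f"pics/s2.png",cv2.resize(f["pixels"][60:210,150:350,::-1],None,fx=3,fy=3))
E
```

```text
t 5.07 pos [ 0.4809 -0.2268  0.0649] yawY 24.24 tilt 0.12 F [-0.3 -0.2 -0.7] w 0.669 g 62.8 j [-0.58  0.03  1.97  0.    1.15 -1.  ]
dx -1.1 dy -0.1 dz 0.9 turn -0.0011
```

View pics/s2.png

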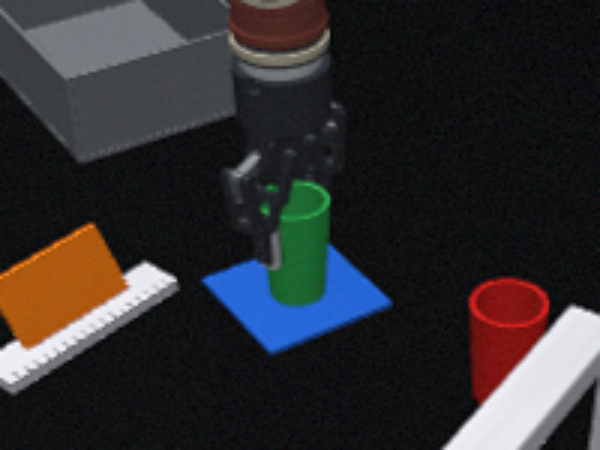

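The green beaker is held upright over the middle of the mat, with its foot at about (249,157) in the full frame. Now I'll release it.

>>> apply_moves(
  series=[
    {"dx": 0, "dy": 0, "dz": 1.5, "turn": 0, "jaw": 0.45},
    {"dx": 0, "dy": 0, "dz": 1.5, "turn": 0, "jaw": 0.3},
    {"dx": 0, "dy": 0, "dz": 1.5, "turn": 0, "jaw": 0.2},
    {"dx": 0, "dy": 0, "dz": 1.5, "turn": 0, "jaw": 0},
    {"dx": 0, "dy": 0, "dz": 1.5, "turn": 0, "jaw": 0},
  ],
)

```text
time: 5.53
tool_pos: [0.4816, -0.228, 0.0649]
tool_rot: [0.001, 0.543, 0.84, 0.0]
contact_force: [0.3, 1.1, -0.7]
gripper_width: 1.0
grasp_force: 0.0
```

>>> apply_moves(
  series=[
    {"dx": 0, "dy": 0, "dz": -10, "turn": 0, "jaw": 0},
    {"dx": 0, "dy": 0, "dz": -35, "turn": 0, "jaw": 0},
    {"dx": 0, "dy": 0, "dz": -70, "turn": 0, "jaw": 0},
    {"dx": 0, "dy": 0, "dz": -100, "turn": 0, "jaw": 0},
    {"dx": 0, "dy": 0, "dz": -110, "turn": 0, "jaw": 0},
  ],
)

```text
time: 5.95
tool_pos: [0.4836, -0.2293, 0.181]
tool_rot: [0.005, 0.543, 0.84, -0.0]
contact_force: [0.9, -0.4, 0.1]
gripper_width: 1.002
grasp_force: 0.0
```

```bash
python3 plan.py
python3 - <<'E'
from h import *
from plant import grab_frame
f=grab_frame("scene")
mm=(f,mask(f,(100,120,60),(130,255,255),(249,157),45)); gm=(f,mask(f,(40,90,40),(85,255,255),(249,140),60))
print(fit([gm],[BEAKER+[0,0,.006]],[.48,-.225],(.01,.01)))
# mat with beaker: union
u=(f,np.maximum(mm[1],gm[1])); 
print(fit([mm],[MAT],[.48,-.225,.01]))
E
```

```text
t 5.95 pos [ 0.4836 -0.2293  0.181 ] yawY 24.18 tilt 0.55 F [ 0.9 -0.4  0.1] w 1.002 g 0.0 j [-0.58 -0.12  1.9   0.    1.35 -1.  ]
(array([ 0.48214698, -0.22577024]), np.float64(0.08612088859081268))
(array([ 0.48159004, -0.22454504,  0.01017795]), np.float64(0.41285884380340576))
```

```bash
python3 - <<'E'
from h import *; import pickle
tp=pickle.load(open("top.pkl","rb"))[0]
for n,lo,hi,pt in(("red",(0,150,50),(6,255,255),(319,280)),("or1",(8,150,60),(22,255,255),(248,148)),("or2",(8,150,60),(22,255,255),(290,131))):
    b=backproj(tp,pt,.05); print(n,fit([(tp,mask(tp,lo,hi,pt,22))],[BEAKER],b[:2],(.01,.01)))
E
echo near grip; python3 plan.py 1 .5835 -.302 .18 -73.4
```

```text
red (array([ 0.40486715, -0.02469174]), np.float64(0.2245553433895111))
or1 (array([0.72543707, 0.13005856]), np.float64(0.05456804111599922))
or2 (array([0.76000733, 0.03125067]), np.float64(0.04795655235648155))
near grip
t 6.00 pos [ 0.4839 -0.2295  0.1812] yawY 24.18 tilt 0.61 F [ 1.7 -0.6  2.5] w 1.000 g 0.0 j [-0.58 -0.12  1.9  -0.    1.35 -1.  ]
dx -106.9 dy 61.2 dz 1.2 turn 1.7031
```

```bash
python3 plan.py 3 .5835 -.302 .12 -73.4
```

```text
t 6.00 pos [ 0.4839 -0.2295  0.1812] yawY 24.18 tilt 0.61 F [ 1.7 -0.6  2.5] w 1.000 g 0.0 j [-0.58 -0.12  1.9  -0.    1.35 -1.  ]
dx -35.6 dy 20.4 dz 20.4 turn 0.5677
dx -19.1 dy 36.4 dz 20.4 turn 0.5677
dx 3.5 dy 40.9 dz 20.4 turn 0.5677
```

>>> apply_moves(
  series=[
    {"dx": -7, "dy": 4, "dz": 0, "turn": 0.114, "jaw": 0},
    {"dx": -14, "dy": 8, "dz": 0, "turn": 0.227, "jaw": 0},
    {"dx": -21, "dy": 12, "dz": 0, "turn": 0.341, "jaw": 0},
    {"dx": -28, "dy": 16, "dz": 0, "turn": 0.454, "jaw": 0},
    {"dx": -35.6, "dy": 20.4, "dz": 0, "turn": 0.568, "jaw": 0},
  ],
)

```text
time: 6.42
tool_pos: [0.5139, -0.2516, 0.1727]
tool_rot: [-0.001, 0.759, 0.652, -0.0]
contact_force: [-0.5, 0.2, 0.0]
gripper_width: 1.0
grasp_force: 0.0
```

>>> apply_moves(
  series=[
    {"dx": -4, "dy": 7, "dz": 0, "turn": 0.114, "jaw": 0.1},
    {"dx": -8, "dy": 15, "dz": 0, "turn": 0.227, "jaw": 0.2},
    {"dx": -12, "dy": 22, "dz": 0, "turn": 0.341, "jaw": 0.3},
    {"dx": -16, "dy": 29, "dz": 0, "turn": 0.454, "jaw": 0.3},
    {"dx": -19.1, "dy": 36.4, "dz": 0, "turn": 0.568, "jaw": 0.3},
  ],
)

```text
time: 6.83
tool_pos: [0.5472, -0.276, 0.1726]
tool_rot: [-0.001, 0.911, 0.413, -0.001]
contact_force: [-0.2, -0.1, 0.1]
gripper_width: 0.705
grasp_force: 0.0
```

>>> apply_moves(
  series=[
    {"dx": 1, "dy": 8, "dz": 10, "turn": 0.114, "jaw": 0.3},
    {"dx": 1.5, "dy": 16, "dz": 25, "turn": 0.227, "jaw": 0.3},
    {"dx": 2, "dy": 25, "dz": 40, "turn": 0.341, "jaw": 0.3},
    {"dx": 3, "dy": 33, "dz": 55, "turn": 0.454, "jaw": 0.3},
    {"dx": 3.5, "dy": 40.9, "dz": 60, "turn": 0.568, "jaw": 0.3},
  ],
)

```text
time: 7.25
tool_pos: [0.579, -0.2991, 0.1096]
tool_rot: [-0.002, 0.99, 0.141, -0.003]
contact_force: [0.2, 0.3, -1.1]
gripper_width: 0.702
grasp_force: 0.0
```

```bash
python3 plan.py 1 .5835 -.302 .025 -73.4
python3 - <<'E'
from plant import grab_frame
import cv2
f=grab_frame("wrist"); cv2.imwrite("pics/w1.png",f["pixels"][...,::-1]); print(f["mtx"])
E
```

```text
t 7.25 pos [ 0.579  -0.2991  0.1096] yawY -73.78 tilt 0.39 F [ 0.2  0.3 -1.1] w 0.702 g 0.0 j [-0.59  0.24  1.65  0.    1.26  0.7 ]
dx 3.5 dy 4.1 dz 84.6 turn -0.0066
[[325.1922621    0.         281.3204513 ]
 [  0.         325.1922621  216.14315616]
 [  0.           0.           1.        ]]
```

View pics/w1.png

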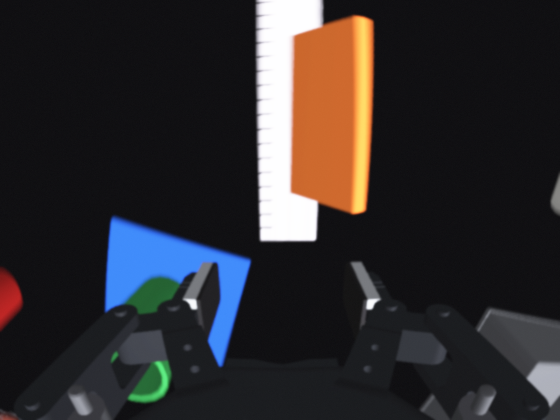

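The wrist view shows the straightedge's near end centred between the fingers: bar end at (288,241), fingers at x≈213 and 353. The beaker stands on the mat, clear of the left finger.

>>> apply_moves(
  series=[
    {"dx": 3.5, "dy": 4, "dz": 20, "turn": -0.007, "jaw": 0.3},
    {"dx": 3.5, "dy": 4, "dz": 50, "turn": -0.007, "jaw": 0.3},
    {"dx": 3.5, "dy": 4, "dz": 75, "turn": -0.007, "jaw": 0.3},
    {"dx": 3.5, "dy": 4, "dz": 84, "turn": -0.007, "jaw": 0.3},
    {"dx": 3.5, "dy": 4, "dz": 86, "turn": -0.007, "jaw": 0.3},
  ],
)

```text
time: 7.72
tool_pos: [0.5829, -0.3015, 0.0246]
tool_rot: [-0.002, 0.989, 0.148, -0.002]
contact_force: [-0.1, 0.9, 0.1]
gripper_width: 0.7
grasp_force: 0.0
```

>>> apply_moves(
  series=[
    {"dx": 0, "dy": 0, "dz": 2, "turn": 0, "jaw": 0.3},
    {"dx": 0, "dy": 0, "dz": 4, "turn": 0, "jaw": 0.3},
    {"dx": 0, "dy": 0, "dz": 5, "turn": 0, "jaw": 0.3},
    {"dx": 0, "dy": 0, "dz": 5, "turn": 0, "jaw": 0.3},
    {"dx": 0, "dy": 0, "dz": 5, "turn": 0, "jaw": 0.3},
  ],
)

```text
time: 8.13
tool_pos: [0.586, -0.3035, 0.0246]
tool_rot: [0.001, 0.989, 0.147, 0.001]
contact_force: [0.3, 0.7, -0.6]
gripper_width: 0.697
grasp_force: 0.0
```

```bash
python3 plan.py 1 .5835 -.302 .018 -73.4
```

```text
t 8.13 pos [ 0.586  -0.3035  0.0246] yawY -73.04 tilt 0.11 F [ 0.3  0.7 -0.6] w 0.697 g 0.0 j [-0.59  0.36  1.67 -0.    1.12  0.68]
dx -2.0 dy -2.2 dz 6.6 turn 0.0063
```

>>> apply_moves(
  series=[
    {"dx": -1.5, "dy": -1, "dz": 3, "turn": 0, "jaw": 0.3},
    {"dx": -1.5, "dy": -1, "dz": 6, "turn": 0, "jaw": 0.3},
    {"dx": -1.5, "dy": -1, "dz": 6, "turn": 0, "jaw": 0.4},
    {"dx": -1.5, "dy": -1, "dz": 6, "turn": 0, "jaw": 0.5},
    {"dx": -1.5, "dy": -1, "dz": 6, "turn": 0, "jaw": 0.65},
  ],
)

```text
time: 8.55
tool_pos: [0.584, -0.3028, 0.0181]
tool_rot: [0.0, 0.989, 0.147, 0.0]
contact_force: [0.1, -1.1, -0.4]
gripper_width: 0.45
grasp_force: 62.4
```

>>> apply_moves(
  series=[
    {"dx": 0, "dy": 0, "dz": 0, "turn": 0, "jaw": 0.65},
    {"dx": 0, "dy": 0, "dz": 0, "turn": 0, "jaw": 0.65},
  ],
)

```text
time: 8.72
tool_pos: [0.584, -0.3028, 0.0179]
tool_rot: [0.0, 0.989, 0.147, 0.0]
contact_force: [-0.7, 0.4, 4.2]
gripper_width: 0.444
grasp_force: 64.5
```

```bash
python3 plan.py
```

```text
t 8.72 pos [ 0.584  -0.3028  0.0179] yawY -73.05 tilt 0.04 F [-0.7  0.4  4.2] w 0.444 g 64.5 j [-0.59  0.36  1.67 -0.    1.11  0.68]
```

>>> apply_moves(
  series=[
    {"dx": 0, "dy": 0, "dz": -3, "turn": 0, "jaw": 0.65},
    {"dx": 3, "dy": -10, "dz": -5, "turn": 0, "jaw": 0.65},
    {"dx": 9, "dy": -32, "dz": -5, "turn": 0, "jaw": 0.65},
    {"dx": 16, "dy": -57, "dz": -5, "turn": 0, "jaw": 0.65},
    {"dx": 23, "dy": -82, "dz": -5, "turn": 0, "jaw": 0.65},
  ],
)

```text
time: 9.13
tool_pos: [0.5804, -0.2156, 0.0212]
tool_rot: [-0.001, 0.989, 0.147, -0.001]
contact_force: [0.6, 1.1, -2.7]
gripper_width: 0.447
grasp_force: 62.3
```

>>> apply_moves(
  series=[
    {"dx": 7, "dy": -25, "dz": 0, "turn": 0, "jaw": 0.65},
    {"dx": 14, "dy": -50, "dz": 0, "turn": 0, "jaw": 0.65},
    {"dx": 20, "dy": -72, "dz": 0, "turn": 0, "jaw": 0.65},
    {"dx": 25, "dy": -88, "dz": 0, "turn": 0, "jaw": 0.65},
    {"dx": 26, "dy": -93, "dz": 0, "turn": 0, "jaw": 0.65},
  ],
)

```text
time: 9.55
tool_pos: [0.5778, -0.1173, 0.0209]
tool_rot: [-0.001, 0.989, 0.149, -0.001]
contact_force: [-0.0, -0.0, -2.8]
gripper_width: 0.45
grasp_force: 62.3
```

```bash
python3 plan.py 1 .5226 -.0003 .022 -65.7
cat > se.py <<'E'
import sys
from h import *
from plant import grab_frame
p0=[float(v) for v in sys.argv[1:4]]
f=grab_frame("top"); m=cv2.inRange(hsv(f),(8,150,60),(22,255,255)); c=proj(f,[[p0[0],p0[1],.03]])[0]
cv2.imwrite(sys.argv[4],cv2.resize(f["pixels"][90:290,180:440,::-1],None,fx=3,fy=3,interpolation=cv2.INTER_CUBIC))
k=np.zeros((420,560),np.uint8); cv2.circle(k,tuple(int(v) for v in c),48,1,-1)
E
python3 se.py .65 -.1 1.87 pics/t3.png
```

```text
t 9.55 pos [ 0.5778 -0.1173  0.0209] yawY -72.89 tilt 0.22 F [-0.  -0.  -2.8] w 0.450 g 62.3 j [-0.33  0.22  1.84  0.    1.08  0.94]
dx -18.3 dy -128.0 dz -1.1 turn -0.1255
```

View pics/t3.png

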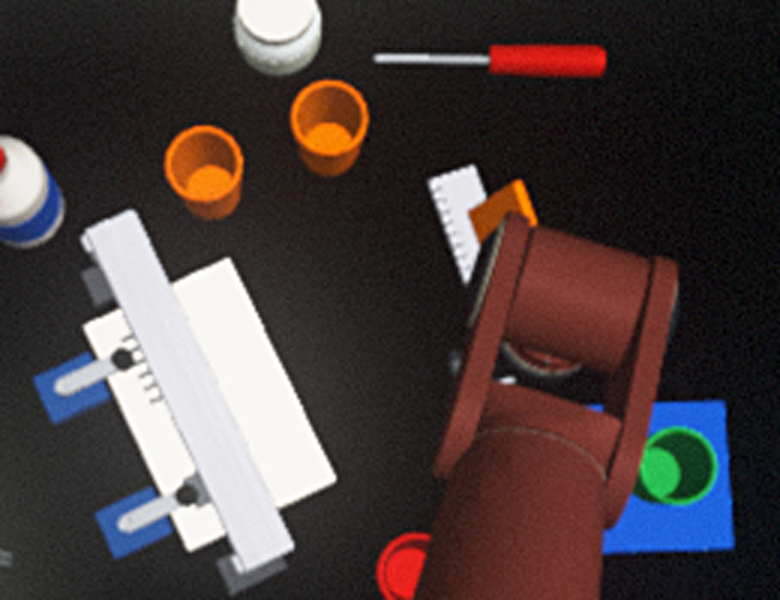

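The top view shows the straightedge being carried, its far end at (455,190) in the crop, clear of the orange beakers. The green beaker is upright on the mat at (678,465).

>>> apply_moves(
  series=[
    {"dx": -2, "dy": -14, "dz": -1, "turn": -0.014, "jaw": 0.65},
    {"dx": -6, "dy": -40, "dz": -1, "turn": -0.04, "jaw": 0.65},
    {"dx": -10, "dy": -68, "dz": -1, "turn": -0.068, "jaw": 0.65},
    {"dx": -14, "dy": -96, "dz": -1, "turn": -0.096, "jaw": 0.65},
    {"dx": -17, "dy": -117, "dz": -1, "turn": -0.117, "jaw": 0.65},
  ],
)

```text
time: 10.02
tool_pos: [0.5273, -0.0126, 0.0228]
tool_rot: [-0.001, 0.979, 0.205, -0.001]
contact_force: [-0.1, 0.0, -2.7]
gripper_width: 0.449
grasp_force: 62.3
```

>>> apply_moves(
  series=[
    {"dx": -0.5, "dy": -8, "dz": 0, "turn": -0.009, "jaw": 0.65},
    {"dx": -0.5, "dy": -10, "dz": 0, "turn": -0.009, "jaw": 0.65},
    {"dx": -0.5, "dy": -10, "dz": 0, "turn": -0.009, "jaw": 0.65},
  ],
)

```text
time: 10.27
tool_pos: [0.5246, -0.0051, 0.0234]
tool_rot: [0.0, 0.978, 0.209, 0.0]
contact_force: [-0.1, -1.0, -3.0]
gripper_width: 0.452
grasp_force: 62.3
```

```bash
python3 plan.py 1 .5226 -.0003 .022 -65.7
python3 - <<'E'
from plant import grab_frame
import cv2
f=grab_frame("wrist"); cv2.imwrite("pics/w2.png",f["pixels"][...,::-1])
E
```

```text
t 10.27 pos [ 0.5246 -0.0051  0.0234] yawY -65.83 tilt 0.03 F [-0.1 -1.  -3. ] w 0.452 g 62.3 j [-0.15  0.08  2.   -0.    1.06  1.  ]
dx 0.2 dy -5.2 dz 1.4 turn -0.0022
```

View pics/w2.png

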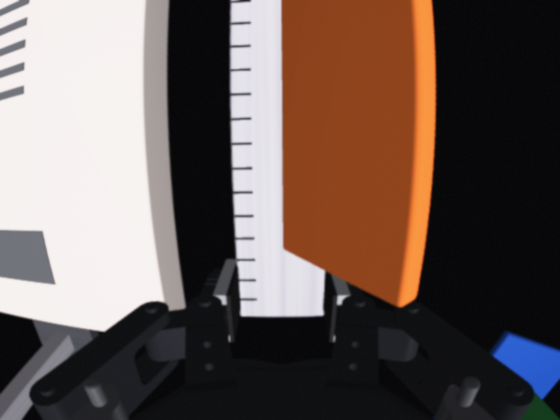

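The wrist view shows the bar parallel to the cover face. The cover's foot line runs from (168,100) to (185,305) and the working edge is at x≈232. Next I'll measure both in world coordinates.

```bash
cat > w.py <<'E'
import sys
from h import *
def ray(f,uv):
    d=np.array(uv,float)-f["mtx"][:2,2]; r=np.hypot(*d); th=r/f["mtx"][0,0]
    return np.array([*(d/r*np.sin(th)),np.cos(th)])
def wb(f,uv,z):
    T=f["camera_from_world"]; v=T[:3,:3].T@ray(f,uv); o=-T[:3,:3].T@T[:3,3]; return (o+v*(z-o[2])/v[2])[:2]
def line(P):
    P=np.array(P,np.float32); l=cv2.fitLine(P,cv2.DIST_HUBER,0,1e-4,1e-4).ravel()
    if l[0]>0: l[:2]*=-1
    n=np.array([-l[1],l[0]]); return l[:2],l[2:],((P-l[2:])@n).std()*1000
def measure(f,rows,zb,dark=60):
    g=cv2.GaussianBlur(cv2.cvtColor(f["pixels"],cv2.COLOR_RGB2GRAY),(3,3),0).astype(float); A=[];B=[]
    for y in rows:
        r=g[y]; mid=[x for x in range(120,260) if r[x]<dark]
        if len(mid)<4: continue
        a,b=mid[0],mid[-1]
        A.append(wb(f,(a-.5,y),0)); B.append(wb(f,(b+.5,y),zb))
    return A,B
E
python3 - <<'E'
from w import *
from plant import grab_frame
f=grab_frame("wrist"); A,B=measure(f,range(20,240,8),.0175)
for n,P in(("cover",A),("bar",B)):
    d,c,s=line(P); print(n,"x-axis yaw %.2f"%(np.degrees(np.arctan2(d[1],d[0]))-90+360),c,"res %.2f"%s,len(P))
d,c,s=line(A); n=np.array([d[1],-d[0]]); print("gap",np.round([(np.array(b)-c)@n*1000 for b in B],1)[::4])
e=np.array([wb(f,(x,316.5),.0175) for x in(255,310)]); print("bar end",e,"along from cover centre", (e-[.5693,.0733])@d*1000)
# top-camera edge line offset in the wrist's cover frame
print("top-edge pts rel", [(np.array(p)-c)@n*1000 for p in((.6446,.1061),(.4904,.0365))])
print("cover corner (px 181,312)", wb(f,(183,311),0), (wb(f,(183,311),0)-[.5693,.0733])@d)
E
```

```text
cover x-axis yaw 114.38 [0.56832856 0.07357696] res 0.15 28
bar x-axis yaw 114.46 [0.5781419  0.04209524] res 0.13 28
gap [-32.6 -32.7 -32.7 -32.9 -33.  -32.6 -32.8]
bar end [[ 0.50531491  0.00066814]
 [ 0.51595687 -0.02321893]] along from cover centre [88.25778794 88.42304174]
top-edge pts rel [np.float64(-1.8545415862829284), np.float64(-1.609514890554646)]
cover corner (px 181,312) [0.47906158 0.03470403] 0.09812372026601718
```

>>> apply_moves(
  series=[
    {"dx": 0, "dy": -3, "dz": 2, "turn": 0.002, "jaw": 0.65},
    {"dx": 0, "dy": -4, "dz": 4, "turn": 0.002, "jaw": 0.65},
    {"dx": 0, "dy": -4, "dz": 5.5, "turn": 0.002, "jaw": 0.65},
    {"dx": 0, "dy": -4, "dz": 5.5, "turn": 0.002, "jaw": 0.65},
  ],
)

```text
time: 10.7
tool_pos: [0.5234, -0.0017, 0.018]
tool_rot: [0.0, 0.978, 0.208, 0.0]
contact_force: [-1.2, -0.4, -1.5]
gripper_width: 0.452
grasp_force: 62.5
```

>>> apply_moves(
  series=[
    {"dx": 0, "dy": 0, "dz": 0, "turn": 0, "jaw": 0.5},
    {"dx": 0, "dy": 0, "dz": 0, "turn": 0, "jaw": 0.4},
    {"dx": 0, "dy": 0, "dz": 0, "turn": 0, "jaw": 0.4},
  ],
)

```text
time: 10.95
tool_pos: [0.5236, -0.0014, 0.0182]
tool_rot: [0.0, 0.978, 0.208, 0.001]
contact_force: [0.0, -0.4, -0.5]
gripper_width: 0.599
grasp_force: 0.0
```

```bash
python3 plan.py
python3 - <<'E'
from w import *
from plant import grab_frame
f=grab_frame("wrist"); A,B=measure(f,range(20,240,8),.012)
for n,P in(("cover",A),("bar",B)):
    d,c,s=line(P); print(n,"yaw %.2f"%(np.degrees(np.arctan2(d[1],d[0]))-90+360),c,"res %.2f"%s,len(P))
d,c,s=line(A); n=np.array([d[1],-d[0]]); print("gap",np.round([(np.array(b)-c)@n*1000 for b in B],1)[::4])
E
```

```text
t 10.95 pos [ 0.5236 -0.0014  0.0182] yawY -65.95 tilt 0.07 F [ 0.  -0.4 -0.5] w 0.599 g 0.0 j [-0.14  0.08  2.01  0.    1.05  1.01]
cover yaw 114.52 [0.56852764 0.07364608] res 0.15 28
bar yaw 114.19 [0.5828816  0.04884505] res 0.11 28
gap [-28.7 -28.7 -28.6 -28.4 -28.5 -28.4 -28.2]
```

>>> apply_moves(
  series=[
    {"dx": 0, "dy": 0, "dz": 0, "turn": 0, "jaw": 0.65},
    {"dx": 0, "dy": 0, "dz": 0, "turn": 0, "jaw": 0.65},
    {"dx": 0, "dy": 0, "dz": 0, "turn": 0, "jaw": 0.65},
    {"dx": 0, "dy": 0, "dz": -3, "turn": 0, "jaw": 0.65},
    {"dx": 0, "dy": 0, "dz": -3, "turn": -0.02, "jaw": 0.65},
  ],
)

```text
time: 11.42
tool_pos: [0.5225, -0.0012, 0.0206]
tool_rot: [-0.0, 0.976, 0.219, -0.0]
contact_force: [0.3, 0.4, -2.6]
gripper_width: 0.448
grasp_force: 61.3
```

>>> apply_moves(
  series=[
    {"dx": 0, "dy": -3, "dz": 0, "turn": -0.03, "jaw": 0.65},
    {"dx": 0, "dy": -6, "dz": 0, "turn": -0.06, "jaw": 0.65},
    {"dx": 0, "dy": -8, "dz": 0, "turn": -0.085, "jaw": 0.65},
    {"dx": 0, "dy": -8, "dz": 0, "turn": -0.09, "jaw": 0.65},
    {"dx": 0, "dy": -8, "dz": 0, "turn": -0.09, "jaw": 0.65},
  ],
)

```text
time: 11.83
tool_pos: [0.519, 0.0061, 0.0203]
tool_rot: [-0.0, 0.965, 0.262, -0.001]
contact_force: [0.4, -0.1, -2.9]
gripper_width: 0.449
grasp_force: 61.4
```

```bash
python3 plan.py
python3 - <<'E'
from w import *
from plant import grab_frame
f=grab_frame("wrist"); cv2.imwrite("pics/w3.png",f["pixels"][...,::-1]); A,B=measure(f,range(20,240,8),.015)
for n,P in(("cover",A),("bar",B)):
    d,c,s=line(P); print(n,"yaw %.2f"%(np.degrees(np.arctan2(d[1],d[0]))-90+360),c,"res %.2f"%s,len(P))
d,c,s=line(A); n=np.array([d[1],-d[0]]); db,cb,_=line(B)
p=np.array([.5225,-.0014])
for y in (-90,0,90):
    e=wb(f,(255,316.5),.015); q=cb+db*((e-cb)@db-(.09-y/1000)); print(y,q,(q-c)@n*1000)
E
```

```text
t 11.83 pos [0.519  0.0061 0.0203] yawY -59.61 tilt 0.07 F [ 0.4 -0.1 -2.9] w 0.449 g 61.4 j [-0.13  0.07  2.01 -0.    1.06  0.91]
cover yaw 114.43 [0.5671305  0.07277435] res 0.16 28
bar yaw 120.31 [0.56983525 0.06052823] res 0.14 28
-90 [0.65078291 0.10785738] -2.656475521552376
0 [0.57308867 0.06243047] -11.881970329194536
90 [0.49539443 0.01700355] -21.10746513683668
```

>>> apply_moves(
  series=[
    {"dx": 0, "dy": 0, "dz": 2, "turn": 0, "jaw": 0.65},
    {"dx": 0, "dy": 0, "dz": 2.8, "turn": 0, "jaw": 0.6},
    {"dx": 0, "dy": 0, "dz": 2.8, "turn": 0, "jaw": 0.5},
    {"dx": 0, "dy": 0, "dz": 2.8, "turn": 0, "jaw": 0.49},
    {"dx": 0, "dy": 0, "dz": 2.8, "turn": 0, "jaw": 0.49},
  ],
)

```text
time: 12.3
tool_pos: [0.5201, 0.0059, 0.0184]
tool_rot: [0.0, 0.965, 0.262, 0.001]
contact_force: [1.3, -1.0, 1.0]
gripper_width: 0.506
grasp_force: 0.0
```

>>> apply_moves(
  series=[
    {"dx": 0, "dy": 0, "dz": -4, "turn": 0, "jaw": 0.49},
    {"dx": 0, "dy": 0, "dz": -14, "turn": 0, "jaw": 0.49},
    {"dx": 0, "dy": 0, "dz": -35, "turn": 0, "jaw": 0.49},
    {"dx": 0, "dy": 0, "dz": -55, "turn": 0, "jaw": 0.49},
    {"dx": 0, "dy": 0, "dz": -60, "turn": 0, "jaw": 0.49},
  ],
)

```text
time: 12.72
tool_pos: [0.5223, 0.0057, 0.0825]
tool_rot: [0.001, 0.965, 0.262, 0.003]
contact_force: [1.2, -0.1, 1.0]
gripper_width: 0.509
grasp_force: 0.0
```

```bash
cat > gap.py <<'E'
import sys
from w import *
from plant import grab_frame
# fit bar top outline end: use visible white bar lower boundary for the end, working edge for the line
f=grab_frame("wrist"); cv2.imwrite(sys.argv[1],f["pixels"][...,::-1])
rows=range(int(sys.argv[2]),int(sys.argv[3]),6)
A,B=measure(f,rows,.012)
d,c,s=line(A); n=np.array([d[1],-d[0]])
db,cb,sb=line(B)
print("cover yaw %.2f bar yaw %.2f res %.2f %.2f n %d"%(*[np.degrees(np.arctan2(k[1],k[0]))+270 for k in(d,db)],s,sb,len(A)))
ctr=np.array([.5693,.0733]); 
for y in (-.09,-.073,0,.073,.09):
    q=ctr+d*y; t=((q-cb)@np.array([db[1],-db[0]]))/(n@np.array([db[1],-db[0]])); w=q-n*t; print(y,np.round(w,4),"gap %.2f"%(-(w-c)@n*1000))
E
python3 gap.py pics/w4.png 20 260; python3 plan.py 1 .5693 .0733 .08 -65.6
```

```text
cover yaw 114.40 bar yaw 120.39 res 0.19 0.18 n 40
-0.09 [0.6521 0.1087] gap 2.20
-0.073 [0.6373 0.1   ] gap 3.98
0 [0.574  0.0629] gap 11.63
0.073 [0.5107 0.0258] gap 19.28
0.09 [0.496  0.0171] gap 21.07
t 12.77 pos [0.5222 0.0057 0.0821] yawY -59.64 tilt 0.41 F [0.6 0.1 0.2] w 0.508 g 0.0 j [-0.13 -0.03  1.99  0.    1.17  0.91]
dx 74.8 dy -34.6 dz 2.1 turn 0.1040
```

View pics/w4.png

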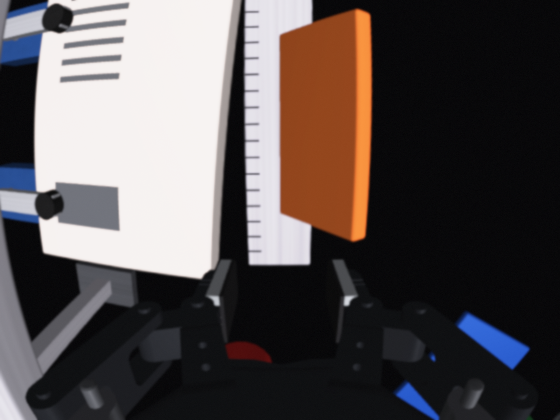

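The wrist view shows the bar lying free and angled, its far end nearly touching the cover (gap 2 mm) and its near end 21 mm away at (250,265). Next I'll push the near end from behind with the fingers shut.

```bash
python3 plan.py 1 .5359 -.0323 .082 -65.6
```

```text
t 12.77 pos [0.5222 0.0057 0.0821] yawY -59.64 tilt 0.41 F [0.6 0.1 0.2] w 0.508 g 0.0 j [-0.13 -0.03  1.99  0.    1.17  0.91]
dx -7.4 dy 39.7 dz 0.1 turn 0.1040
```

>>> apply_moves(
  series=[
    {"dx": -2, "dy": 10, "dz": 0, "turn": 0.03, "jaw": 0.6},
    {"dx": -5, "dy": 25, "dz": 0, "turn": 0.07, "jaw": 0.8},
    {"dx": -7, "dy": 37, "dz": 0, "turn": 0.1, "jaw": 1},
    {"dx": -7.4, "dy": 39.7, "dz": 0, "turn": 0.104, "jaw": 1},
    {"dx": -7.4, "dy": 39.7, "dz": 0, "turn": 0.104, "jaw": 1},
  ],
)

```text
time: 13.18
tool_pos: [0.533, -0.033, 0.077]
tool_rot: [-0.0, 0.978, 0.21, -0.001]
contact_force: [0.0, 0.5, 0.4]
gripper_width: 0.001
grasp_force: 0.0
```

>>> apply_moves(
  series=[
    {"dx": 0, "dy": 0, "dz": 0, "turn": 0, "jaw": 1},
    {"dx": 0, "dy": 0, "dz": 25, "turn": 0, "jaw": 1},
    {"dx": 0, "dy": 0, "dz": 45, "turn": 0, "jaw": 1},
    {"dx": 0, "dy": 0, "dz": 57, "turn": 0, "jaw": 1},
    {"dx": 0, "dy": 0, "dz": 57, "turn": 0, "jaw": 1},
  ],
)

```text
time: 13.6
tool_pos: [0.533, -0.0315, 0.0202]
tool_rot: [-0.0, 0.977, 0.212, -0.001]
contact_force: [0.3, -0.1, 0.7]
gripper_width: 0.003
grasp_force: 0.0
```

```bash
python3 plan.py 1 .5359 -.0323 .024 -65.6; python3 gap.py pics/w5.png 20 200
```

```text
t 13.60 pos [ 0.533  -0.0315  0.0202] yawY -65.57 tilt 0.09 F [ 0.3 -0.1  0.7] w 0.003 g 0.0 j [-0.2   0.1   1.98  0.    1.06  0.95]
dx 2.3 dy 1.9 dz -3.8 turn 0.0005
cover yaw 109.64 bar yaw 119.81 res 14.89 14.99 n 16
-0.09 [0.6527 0.1074] gap -6.65
-0.073 [0.6377 0.0988] gap -3.60
0 [0.5734 0.0619] gap 9.50
0.073 [0.509  0.0251] gap 22.60
0.09 [0.494  0.0165] gap 25.65
```

View pics/w5.png

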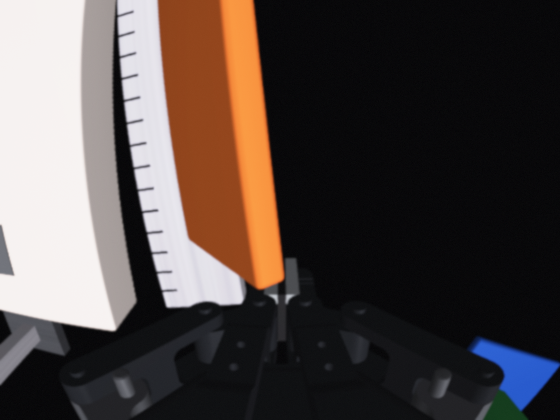

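The wrist view shows the shut fingers behind the bar's near end at (280,290), ready to push, with the bar's end at (205,305). Now I'll push gently.

>>> apply_moves(
  series=[
    {"dx": 0, "dy": -3, "dz": -3, "turn": 0, "jaw": 1},
    {"dx": 0, "dy": -9, "dz": -3, "turn": 0, "jaw": 1},
    {"dx": 0, "dy": -15, "dz": -3, "turn": 0, "jaw": 1},
    {"dx": 0, "dy": -20, "dz": -3, "turn": 0, "jaw": 1},
    {"dx": 0, "dy": -22, "dz": -3, "turn": 0, "jaw": 1},
  ],
)

```text
time: 14.07
tool_pos: [0.5242, -0.0115, 0.0246]
tool_rot: [0.0, 0.977, 0.212, 0.0]
contact_force: [0.2, -2.1, 2.7]
gripper_width: -0.002
grasp_force: 1.6
```

```bash
python3 plan.py
cat > gap2.py <<'E'
import sys
from w import *
from plant import grab_frame
# cover line known (cover frame), find working edge by search along rows: last dark/grey->bar edge; print px profile when no gap
E2=np.array([.5686,.0748]); a=np.radians(114.4); cx=np.array([np.cos(a),np.sin(a)]); cy=np.array([-cx[1],cx[0]])
f=grab_frame("wrist"); cv2.imwrite(sys.argv[1],f["pixels"][...,::-1]); T=f["camera_from_world"]
g=cv2.GaussianBlur(cv2.cvtColor(f["pixels"],cv2.COLOR_RGB2GRAY),(3,3),0).astype(float)
def wp(P):
    c=T[:3,:3]@P+T[:3,3]; r=np.hypot(c[0],c[1]); th=np.arctan2(r,c[2]); return c[:2]/r*th*f["mtx"][0,0]+f["mtx"][:2,2]
# sample along cover x at several y, at heights 0 (cover foot) and 12 (bar): grey profile from x=-35..+6 mm
for y in np.arange(-90,91,15):
    pr=[]
    for x in np.arange(-30,8,.5):
        u=wp(np.array([*(E2+cx*x/1e3+cy*y/1e3),.012])); pr.append(cv2.getRectSubPix(g.astype(np.float32),(1,1),tuple(map(float,u)))[0,0] if 0<u[0]<559 and 0<u[1]<419 else np.nan)
    pr=np.array(pr)
    if np.isnan(pr).any(): continue
    d=np.where(pr<70)[0]; print(int(y),"dark x(at z12) %s..%s"%((-30+.5*d[0],-30+.5*d[-1]) if len(d) else (None,None)), pr[::4].astype(int))
E
python3 gap2.py pics/w6.png
```

```text
t 14.07 pos [ 0.5242 -0.0115  0.0246] yawY -65.55 tilt 0.07 F [ 0.2 -2.1  2.7] w -0.002 g 1.6 j [-0.16  0.07  2.   -0.    1.07  0.98]
-45 dark x(at z12) -9.0..-5.5 [143 224 229 227 229 227 227 229 228 227 153   8  31 151 156 158 159 160
 168]
-30 dark x(at z12) -9.5..-5.5 [174 226 230 227 228 226 226 228 227 225 106   8  31 152 157 158 160 160
 168]
-15 dark x(at z12) -10.0..-5.5 [198 227 229 227 227 227 225 228 228 224  67   8  29 152 158 159 160 161
 168]
0 dark x(at z12) -10.0..-5.5 [214 228 228 228 226 227 226 227 228 220  38   8  30 152 158 159 160 161
 168]
15 dark x(at z12) -10.5..-5.5 [223 230 228 229 227 229 226 228 228 210  18   8  27 153 158 159 161 161
 167]
30 dark x(at z12) -11.0..-5.5 [226 231 228 229 227 228 226 228 228 189  11   8  25 151 159 160 161 162
 168]
45 dark x(at z12) -11.0..-5.5 [227 231 228 228 226 227 225 226 228 147   8   8  27 150 159 159 161 161
 167]
60 dark x(at z12) -11.5..-5.5 [227 230 228 226 225 226 222 224 226 108   8   8  25 151 158 159 161 161
 167]
75 dark x(at z12) -12.0..-5.5 [227 228 227 224 223 223 220 222 225  64   8   7  29 150 158 159 161 161
 168]
90 dark x(at z12) -30.0..-4.0 [  8  15  16  16  16  16  16  15  12   9   8   8   8  67 156 159 160 161
 168]
```

View pics/w6.png

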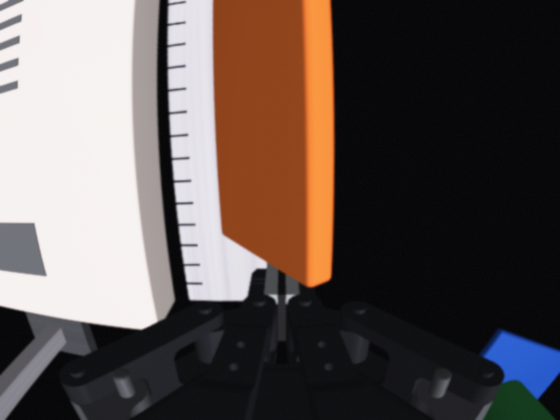

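The wrist view shows a nearly parallel gap of about 10 mm, with the bar's end at (215,300) and the cover's near corner at (160,325). That was the tenth and last picture, so from here I work from numbers only.

```bash
cat > gap3.py <<'E'
from w import *
from plant import grab_frame
import sys
E2=np.array([.5686,.0748]); a=np.radians(114.4); cx=np.array([np.cos(a),np.sin(a)]); cy=np.array([-cx[1],cx[0]])
f=grab_frame("wrist"); T=f["camera_from_world"]
g=cv2.GaussianBlur(cv2.cvtColor(f["pixels"],cv2.COLOR_RGB2GRAY),(3,3),0).astype(np.float32)
def wp(x,y,z):
    P=np.array([*(E2+cx*x/1e3+cy*y/1e3),z/1e3]); c=T[:3,:3]@P+T[:3,3]; r=np.hypot(c[0],c[1]); th=np.arctan2(r,c[2]); return c[:2]/r*th*f["mtx"][0,0]+f["mtx"][:2,2]
def prof(pts):
    U=np.array([wp(*p) for p in pts],np.float32); return cv2.remap(g,U[:,0].copy(),U[:,1].copy(),cv2.INTER_LINEAR,borderValue=0).ravel()
def cross(s,v,th):  # first crossing
    for i in range(len(s)-1):
        if (v[i]-th)*(v[i+1]-th)<=0 and v[i]!=v[i+1]: return s[i]+(th-v[i])/(v[i+1]-v[i])*(s[i+1]-s[i])
    return np.nan
xs=np.arange(-50,12,.25); W=[];F=[];Tt=[]
for y in np.arange(-85,86,5):
    if not all(5<wp(x,y,12)[0]<555 and 5<wp(x,y,12)[1]<415 for x in(-20,5)): continue
    v=prof([(x,y,12) for x in xs]); ok=(xs>-18)
    W.append((y,cross(xs[ok],v[ok],118)))              # bright bar -> darker, at bar top height
    v0=prof([(x,y,0) for x in xs[::-1]]); o2=xs[::-1]<8; F.append((y,cross(xs[::-1][o2],v0[o2],85)))   # cover face -> dark at bench
    vt=prof([(x,y,30) for x in xs]); k=xs>-8; Tt.append((y,cross(xs[k],vt[k],198)))
for n,L in(("work z12",W),("foot z0",F),("top z30",Tt)):
    L=np.array(L); L=L[~np.isnan(L[:,1])]
    if len(L)<3: print(n,L); continue
    p=np.polyfit(*L.T,1); r=L[:,1]-np.polyval(p,L[:,0]); L=L[abs(r)<1.5]; p=np.polyfit(*L.T,1)
    print(n,"n",len(L),"x at y=-90,0,90:",np.round(np.polyval(p,[-90,0,90]),2),"std %.2f"%(L[:,1]-np.polyval(p,L[:,0])).std(),"y-range",L[0,0],L[-1,0])
ys=np.arange(60,125,.5)
for x in(-20,-16,-14): print("bar end y at x",x,cross(ys,prof([(x,y,12) for y in ys]),118))
for x in(4,8): print("cover end y (z30) at x",x,cross(ys,prof([(x,y,30) for y in ys]),130))
E
python3 gap3.py
```

```text
work z12 n 28 x at y=-90,0,90: [ -9.08 -10.81 -12.55] std 0.03 y-range -50.0 85.0
foot z0 n 28 x at y=-90,0,90: [-0.81 -0.69 -0.58] std 0.04 y-range -50.0 85.0
top z30 n 27 x at y=-90,0,90: [-2.08 -1.97 -1.86] std 0.01 y-range -45.0 85.0
bar end y at x -20 87.07233065366745
bar end y at x -16 87.11641405522823
bar end y at x -14 87.18608708679676
cover end y (z30) at x 4 92.48570945858955
cover end y (z30) at x 8 94.55547932162881
```

>>> apply_moves(
  series=[
    {"dx": 0, "dy": -3, "dz": 0, "turn": 0, "jaw": 1},
    {"dx": 0, "dy": -6, "dz": 0, "turn": 0, "jaw": 1},
    {"dx": 0, "dy": -9, "dz": 0, "turn": 0, "jaw": 1},
    {"dx": 0, "dy": -10.5, "dz": 0, "turn": 0, "jaw": 1},
    {"dx": 0, "dy": -10.5, "dz": 0, "turn": 0, "jaw": 1},
  ],
)

```text
time: 14.58
tool_pos: [0.5203, -0.0024, 0.0245]
tool_rot: [0.0, 0.977, 0.211, 0.001]
contact_force: [0.8, -3.5, 5.2]
gripper_width: -0.002
grasp_force: 5.2
```

```bash
python3 plan.py; python3 gap3.py
```

```text
t 14.58 pos [ 0.5203 -0.0024  0.0245] yawY -65.60 tilt 0.07 F [ 0.8 -3.5  5.2] w -0.002 g 5.2 j [-0.15  0.06  2.01 -0.    1.07  1.  ]
work z12 n 18 x at y=-90,0,90: [-12.72  -7.62  -2.52] std 0.47 y-range -45.0 85.0
foot z0 n 4 x at y=-90,0,90: [ 24.57  -6.95 -38.48] std 0.62 y-range -20.0 55.0
top z30 n 26 x at y=-90,0,90: [-1.94 -1.83 -1.73] std 0.01 y-range -45.0 80.0
bar end y at x -20 84.79544800519943
bar end y at x -16 84.68698021769524
bar end y at x -14 84.49836388230324
cover end y (z30) at x 4 86.69323509931564
cover end y (z30) at x 8 88.86122059822083
```

>>> apply_moves(
  series=[
    {"dx": 0, "dy": -0.8, "dz": 0, "turn": 0, "jaw": 1},
    {"dx": 0, "dy": -1.6, "dz": 0, "turn": 0, "jaw": 1},
    {"dx": 0, "dy": -1.6, "dz": 0, "turn": 0, "jaw": 1},
  ],
)

```text
time: 14.88
tool_pos: [0.52, -0.0019, 0.0245]
tool_rot: [0.001, 0.977, 0.211, 0.001]
contact_force: [1.7, -5.9, 4.8]
gripper_width: -0.001
grasp_force: 5.7
```

>>> apply_moves(
  series=[
    {"dx": 0, "dy": -0.4, "dz": 0, "turn": 0, "jaw": 1},
    {"dx": 0, "dy": -0.6, "dz": 0, "turn": 0, "jaw": 1},
    {"dx": 0, "dy": -0.6, "dz": 0, "turn": 0, "jaw": 1},
  ],
)

```text
time: 15.13
tool_pos: [0.52, -0.0018, 0.0245]
tool_rot: [0.002, 0.977, 0.211, 0.001]
contact_force: [2.4, -8.7, 2.5]
gripper_width: 0.0
grasp_force: 5.8
```

```bash
python3 plan.py; python3 gap3.py
```

```text
t 15.13 pos [ 0.52   -0.0018  0.0245] yawY -65.59 tilt 0.22 F [ 2.4 -8.7  2.5] w 0.000 g 5.8 j [-0.15  0.06  2.01 -0.    1.06  1.  ]
work z12 n 16 x at y=-90,0,90: [-12.34  -7.45  -2.57] std 0.50 y-range -45.0 85.0
foot z0 n 5 x at y=-90,0,90: [ 24.4   -7.05 -38.5 ] std 0.86 y-range -20.0 55.0
top z30 n 26 x at y=-90,0,90: [-1.92 -1.82 -1.71] std 0.01 y-range -45.0 80.0
bar end y at x -20 84.74886906147003
bar end y at x -16 84.6355886310339
bar end y at x -14 84.44750043749809
cover end y (z30) at x 4 86.24924299120903
cover end y (z30) at x 8 88.40623298287392
```

>>> apply_moves(
  series=[
    {"dx": 0, "dy": -1, "dz": 0, "turn": 0, "jaw": 1},
    {"dx": 0, "dy": -2, "dz": 0, "turn": 0, "jaw": 1},
    {"dx": 0, "dy": -2, "dz": 0, "turn": 0, "jaw": 1},
  ],
)

```text
time: 15.43
tool_pos: [0.5204, -0.0009, 0.0248]
tool_rot: [0.003, 0.977, 0.211, 0.002]
contact_force: [6.5, -12.3, -0.8]
gripper_width: 0.001
grasp_force: 6.9
```

```bash
python3 plan.py; python3 gap3.py | head -1
```

```text
t 15.43 pos [ 0.5204 -0.0009  0.0248] yawY -65.58 tilt 0.46 F [  6.5 -12.3  -0.8] w 0.001 g 6.9 j [-0.14  0.06  2.01 -0.    1.06  1.  ]
work z12 n 12 x at y=-90,0,90: [-8.1  -5.73 -3.36] std 0.42 y-range -50.0 85.0
```

>>> apply_moves(
  series=[
    {"dx": 0, "dy": -0.7, "dz": 0, "turn": 0, "jaw": 1},
    {"dx": 0, "dy": -1.4, "dz": 0, "turn": 0, "jaw": 1},
    {"dx": 0, "dy": -1.4, "dz": 0, "turn": 0, "jaw": 1},
  ],
)

```text
time: 15.73
tool_pos: [0.5209, -0.0003, 0.0254]
tool_rot: [0.004, 0.977, 0.212, 0.003]
contact_force: [8.5, -13.9, -0.8]
gripper_width: 0.001
grasp_force: 8.1
```

```bash
python3 plan.py; sed -i 's/^for n,L in.*work.*/print([(int(y),round(float(w),1)) for y,w in W][::3])\n&/' gap3.py; python3 gap3.py | head -2
python3 - <<'E'
import runpy,io,contextlib
with contextlib.redirect_stdout(io.StringIO()): d=runpy.run_path("gap3.py")
import numpy as np
for y in(-45,0,45,70): print(y,d["prof"]([(x,y,12) for x in np.arange(-16,8,1.)]).astype(int))
E
```

```text
t 15.73 pos [ 5.209e-01 -3.000e-04  2.540e-02] yawY -65.58 tilt 0.61 F [  8.5 -13.9  -0.8] w 0.001 g 8.1 j [-0.14  0.06  2.01 -0.01  1.06  1.01]
[(-50, -5.2), (-35, nan), (-20, nan), (-5, nan), (10, nan), (25, nan), (40, nan), (55, nan), (70, nan), (85, -4.1)]
work z12 n 4 x at y=-90,0,90: [-5.4  -4.7  -3.99] std 0.25 y-range -50.0 85.0
-45 [228 227 221 193 186 189 191 195 200 196 171 104 130 154 156 157 158 159
 160 160 165 203 237 243]
0 [228 226 226 228 227 225 225 227 228 228 227 222 185 158 158 159 159 160
 160 161 166 201 236 243]
45 [228 228 226 225 226 220 191 182 183 187 194 202 203 181 153 158 160 160
 160 161 165 198 235 242]
70 [227 228 226 223 222 223 224 223 221 221 221 221 224 223 191 160 159 160
 161 161 165 197 233 242]
```

>>> apply_moves(
  series=[
    {"dx": 0, "dy": -0.6, "dz": 0, "turn": 0, "jaw": 1},
    {"dx": 0, "dy": -1.2, "dz": 0, "turn": 0, "jaw": 1},
    {"dx": 0, "dy": -1.2, "dz": 0, "turn": 0, "jaw": 1},
  ],
)

```text
time: 16.08
tool_pos: [0.5211, 0.0001, 0.0257]
tool_rot: [0.005, 0.977, 0.212, 0.004]
contact_force: [9.1, -15.4, -0.9]
gripper_width: -0.006
grasp_force: 9.5
```

```bash
python3 plan.py
cat > flush.py <<'E'
import runpy,io,contextlib,numpy as np
with contextlib.redirect_stdout(io.StringIO()): d=runpy.run_path("gap3.py")
xs=np.arange(-16,4,.25); Y=[];X=[];D=[]
for y in np.arange(-88,88,2):
    if not all(5<d["wp"](x,y,12)[0]<555 and 5<d["wp"](x,y,12)[1]<415 for x in(-16,4)): continue
    v=d["prof"]([(x,y,12) for x in xs]); k=[i for i in range(len(xs)-1) if v[i]>=180>v[i+1]]
    if k: Y.append(y); X.append(xs[k[-1]]); D.append(v.min())
Y,X,D=map(np.array,(Y,X,D)); p=np.polyfit(Y,X,1)
for _ in range(3):
    ok=abs(X-np.polyval(p,Y))<1; p=np.polyfit(Y[ok],X[ok],1)
print("edge x at -90,0,90",np.round(np.polyval(p,[-90,0,90]),2),"n",ok.sum(),"of",len(Y),"std %.2f"%(X[ok]-np.polyval(p,Y[ok])).std(),"min grey per y:",list(zip(Y[::6].tolist(),D[::6].astype(int).tolist())))
E
python3 flush.py
```

```text
t 16.08 pos [5.211e-01 1.000e-04 2.570e-02] yawY -65.57 tilt 0.75 F [  9.1 -15.4  -0.9] w -0.006 g 9.5 j [-0.14  0.06  2.02 -0.01  1.06  1.01]Traceback (most recent call last):
  File "flush.py", line 10, in <module>
    ok=abs(X-np.polyval(p,Y))<1; p=np.polyfit(Y[ok],X[ok],1)
                                   ~~~~~~~~~~^^^^^^^^^^^^^^^
    raise TypeError("expected non-empty vector for x")
TypeError: expected non-empty vector for x
```

```bash
sed -i 's/^p=np.polyfit(Y,X,1)//; s/; p=np.polyfit(Y,X,1)$/; from scipy.stats import theilslopes; t=theilslopes(X,Y); p=np.array([t[0],t[1]])/' flush.py; python3 flush.py
python3 - <<'E'
import runpy,io,contextlib
with contextlib.redirect_stdout(io.StringIO()): d=runpy.run_path("gap3.py")
import numpy as np
for y in(-55,-45,-20,0,45,70): print(y,d["prof"]([(x,y,12) for x in np.arange(-12,8,1.)]).astype(int))
E
```

```text
edge x at -90,0,90 [-5.24 -3.2  -1.17] n 55 of 68 std 0.10 min grey per y: [(-52, 154), (-40, 156), (-28, 156), (-16, 124), (-4, 157), (8, 157), (20, 157), (32, 159), (44, 129), (56, 159), (68, 159), (80, 159)]
-55 [224 225 224 210 197 198 199 184 157 154 155 156 157 158 159 159 167 207
 237 242]
-45 [206 190 198 198 196 192 193 190 164 154 156 156 158 159 159 160 167 208
 238 243]
-20 [226 225 225 226 227 227 227 224 200 162 156 158 159 160 160 161 168 207
 238 243]
0 [227 227 225 226 227 228 228 226 218 181 159 159 159 160 160 161 167 205
 238 243]
45 [225 225 207 187 186 187 189 190 195 188 156 156 160 160 161 161 167 203
 237 243]
70 [221 222 224 223 221 220 221 221 224 224 202 168 160 160 160 161 167 200
 235 243]
```

>>> apply_moves(
  series=[
    {"dx": 0, "dy": -0.8, "dz": 0, "turn": 0, "jaw": 1},
    {"dx": 0, "dy": -1.6, "dz": 0, "turn": 0, "jaw": 1},
    {"dx": 0, "dy": -1.6, "dz": 0, "turn": 0, "jaw": 1},
  ],
)

```text
time: 16.48
tool_pos: [0.5213, 0.0004, 0.0262]
tool_rot: [0.006, 0.977, 0.212, 0.005]
contact_force: [11.3, -19.9, -1.3]
gripper_width: -0.003
grasp_force: 11.6
```

```bash
python3 plan.py; python3 flush.py
```

```text
t 16.48 pos [5.213e-01 4.000e-04 2.620e-02] yawY -65.54 tilt 0.93 F [ 11.3 -19.9  -1.3] w -0.003 g 11.6 j [-0.14  0.06  2.02 -0.01  1.06  1.01]
edge x at -90,0,90 [-4.07 -2.62 -1.17] n 55 of 68 std 0.09 min grey per y: [(-52, 155), (-40, 157), (-28, 157), (-16, 120), (-4, 158), (8, 159), (20, 158), (32, 157), (44, 125), (56, 158), (68, 159), (80, 160)]
```

>>> apply_moves(
  series=[
    {"dx": 0, "dy": 4, "dz": 0, "turn": 0, "jaw": 1},
    {"dx": 0, "dy": 15, "dz": 0, "turn": 0, "jaw": 1},
    {"dx": 0, "dy": 30, "dz": -5, "turn": 0, "jaw": 1},
    {"dx": 0, "dy": 45, "dz": -25, "turn": 0, "jaw": 1},
    {"dx": 0, "dy": 50, "dz": -50, "turn": 0, "jaw": 1},
  ],
)

```text
time: 16.95
tool_pos: [0.5348, -0.0411, 0.0714]
tool_rot: [-0.002, 0.978, 0.211, -0.003]
contact_force: [0.7, -0.0, 0.5]
gripper_width: -0.002
grasp_force: 0.0
```

>>> apply_moves(
  series=[
    {"dx": 0, "dy": 0, "dz": -10, "turn": 0, "jaw": 1},
    {"dx": 15, "dy": 0, "dz": -25, "turn": 0, "jaw": 1},
    {"dx": 45, "dy": 0, "dz": -25, "turn": 0, "jaw": 1},
    {"dx": 75, "dy": 0, "dz": -25, "turn": 0, "jaw": 1},
    {"dx": 84, "dy": 0, "dz": -25, "turn": 0, "jaw": 1},
  ],
)

```text
time: 17.37
tool_pos: [0.6156, -0.0041, 0.0989]
tool_rot: [-0.001, 0.977, 0.212, 0.001]
contact_force: [-0.9, -0.5, 0.1]
gripper_width: 0.001
grasp_force: 0.0
```

```bash
cat > cov.py <<'E'
# tool position in the cover frame
import numpy as np
from plant import state
s=state(); r=s["tool_pos"][:2]-[.5686,.0748]; a=np.radians(114.4); print("cover x %.1f y %.1f z %.1f"%(1e3*(r@[np.cos(a),np.sin(a)]),1e3*(r@[-np.sin(a),np.cos(a)]),1e3*s["tool_pos"][2]))
E
python3 plan.py; python3 cov.py; python3 flush.py; python3 gap3.py | tail -5
```

```text
t 17.37 pos [ 0.6156 -0.0041  0.0989] yawY -65.54 tilt 0.10 F [-0.9 -0.5  0.1] w 0.001 g 0.0 j [-0.13  0.17  1.75  0.    1.22  1.02]
cover x -91.3 y -10.2 z 98.9
edge x at -90,0,90 [-1.88 -2.31 -2.75] n 59 of 74 std 0.24 min grey per y: [(-88, 159), (-76, 157), (-64, 159), (-52, 160), (-40, 160), (-28, 160), (-16, 159), (-4, 159), (8, 160), (20, 160), (32, 160), (44, 159), (56, 30)]
bar end y at x -20 nan
bar end y at x -16 nan
bar end y at x -14 nan
cover end y (z30) at x 4 nan
cover end y (z30) at x 8 nan
```

```bash
python3 gap3.py | grep top
python3 - <<'E'
import runpy,io,contextlib
with contextlib.redirect_stdout(io.StringIO()): d=runpy.run_path("gap3.py")
import numpy as np
f=d["f"]; o=-f["camera_from_world"][:3,:3].T@f["camera_from_world"][:3,3]; r=o[:2]-d["E2"]; print("cam cover x,y,z",r@d["cx"],r@d["cy"],o[2])
for y in(-95,-85,-60,-20,0,30,50,60,70): print(y,d["prof"]([(x,y,12) for x in np.arange(-10,12,1.)]).astype(int))
E
```

```text
top z30 n 29 x at y=-90,0,90: [-2.18 -1.95 -1.73] std 0.15 y-range -85.0 55.0
cam cover x,y,z -0.08988217510509328 -0.08008563397966559 0.2208712558721961
-95 [105 106 104 106 121 148 165 166 162 158 158 158 159 160 161 169 194 225
 240 243 244 244]
-85 [200 178 171 170 171 172 171 163 157 156 158 159 159 160 162 169 192 223
 240 244 244 244]
-60 [228 228 229 229 229 229 226 210 184 163 159 159 160 160 161 166 190 221
 239 244 244 244]
-20 [227 227 228 228 228 227 223 207 180 163 160 160 161 161 162 167 188 219
 237 243 244 244]
0 [226 226 227 228 228 227 221 202 177 162 160 160 160 161 162 169 190 220
 238 243 244 244]
30 [226 226 226 227 228 227 220 201 177 163 160 160 161 161 161 168 188 217
 235 242 244 244]
50 [225 224 224 224 226 225 218 198 173 161 160 160 160 161 161 168 188 216
 235 242 243 244]
60 [144 172 196 211 219 222 217 197 174 162 160 160 160 161 162 168 188 215
 234 241 243 244]
70 [ 17  17  16  16  16  16  16  17  17  17  17  17  18  22  30  46  78 127
 175 208 227 237]
```

Run:
```python
import runpy,io,contextlib
with contextlib.redirect_stdout(io.StringIO()): d=runpy.run_path("gap3.py")
import numpy as np
ys=np.arange(-125,-70,.5)
for x,z,t in((-22,12,118),(-16,12,118),(-10,12,118),(8,30,150),(20,30,150),(30,30,150)):
    v=d["prof"]([(x,y,z) for y in ys]); print(x,z,"far end y",d["cross"](ys,v,t),v[::8].astype(int))
```

```text
-22 12 far end y -94.99230769230053 [  8   8   8   8   7   8   8   9 227 229 230 229 229 230]
-16 12 far end y -94.97908631153405 [  7   8   8   8   8   8   8   9 227 230 230 230 230 230]
-10 12 far end y -94.98122050054371 [  8   8   8   8   8   8   8  11 223 228 200 228 227 227]
8 30 far end y -103.8250102698803 [  8   8   8   8   8  48 243 244 244 244 244 244 244 244]
20 30 far end y -103.83069090545177 [  8   8   7   8   8  45 244 244 244 244 244 244 244 244]
30 30 far end y -103.85244846343994 [  8   8   8   8   8  46 243 244 244 244 244 244 244 244]
```

>>> apply_moves(
  series=[
    {"dx": 4, "dy": 0, "dz": 15, "turn": 0, "jaw": 1},
    {"dx": 5, "dy": 0, "dz": 30, "turn": 0, "jaw": 1},
    {"dx": 5, "dy": -2, "dz": 37, "turn": 0, "jaw": 1},
    {"dx": 5, "dy": -5, "dz": 37, "turn": 0, "jaw": 1},
    {"dx": 5, "dy": -8, "dz": 37, "turn": 0, "jaw": 1},
  ],
)

```text
time: 18.03
tool_pos: [0.6134, 0.0038, 0.0608]
tool_rot: [-0.0, 0.977, 0.211, -0.001]
contact_force: [-0.1, 0.0, 0.1]
gripper_width: -0.001
grasp_force: 0.0
```

>>> apply_moves(
  series=[
    {"dx": 0, "dy": -1, "dz": 0, "turn": 0, "jaw": 1},
    {"dx": 0, "dy": -2, "dz": 0, "turn": 0, "jaw": 1},
    {"dx": 0, "dy": -2, "dz": 0, "turn": 0, "jaw": 1},
  ],
)

```text
time: 18.28
tool_pos: [0.6143, 0.0057, 0.0629]
tool_rot: [0.0, 0.977, 0.211, 0.001]
contact_force: [-0.1, 0.7, 0.9]
gripper_width: -0.0
grasp_force: 0.0
```

```bash
python3 plan.py; python3 cov.py
cat > fl2.py <<'E'
import runpy,io,contextlib,numpy as np
with contextlib.redirect_stdout(io.StringIO()): d=runpy.run_path("gap3.py")
f=d["f"]; o=-f["camera_from_world"][:3,:3].T@f["camera_from_world"][:3,3]; cxm=((o[:2]-d["E2"])@d["cx"])*1e3
xs=np.arange(-14,14,.25); R=[]
for y in np.arange(-84,90,2):
    if not all(8<d["wp"](x,y,12)[0]<552 and 8<d["wp"](x,y,12)[1]<412 for x in(-14,14)): continue
    v=d["prof"]([(x,y,12) for x in xs]); 
    if v[0]<205 or v[:12].min()<200: continue
    a=d["cross"](xs,v,194); k=xs>a+3 if a==a else xs>0
    vt=d["prof"]([(x,y,30) for x in xs]); kt=xs>-6; b=d["cross"](xs[kt],vt[kt],202)
    if vt[kt][0]>202:  # starts on bar: use last upward crossing
        i=[j for j in range(len(xs)-1) if vt[j]<202<=vt[j+1]]; b=xs[i[-1]] if i else np.nan
    R.append((y,a,b))
R=np.array(R); R=R[~np.isnan(R).any(1)]
from scipy.stats import theilslopes
A=theilslopes(R[:,1],R[:,0]); B=theilslopes(R[:,2],R[:,0])
q=np.array([-90,0,90]); print("bar",np.round(A[1]+A[0]*q,2),"cover top",np.round(B[1]+B[0]*q,2),"gap",np.round(B[1]-A[1]+(B[0]-A[0])*q,2),"n",len(R),"y",R[0,0],R[-1,0])
E
python3 fl2.py
```

```text
t 18.28 pos [0.6143 0.0057 0.0629] yawY -65.59 tilt 0.08 F [-0.1  0.7  0.9] w -0.000 g 0.0 j [-0.11  0.21  1.77  0.    1.16  1.03]
cover x -81.8 y -13.1 z 62.9
bar [-2.33 -2.8  -3.26] cover top [-2.   -1.87 -1.74] gap [0.32 0.93 1.53] n 57 y -84.0 28.0gap3.py:26: RankWarning: Polyfit may be poorly conditioned
  p=np.polyfit(*L.T,1); r=L[:,1]-np.polyval(p,L[:,0]); L=L[abs(r)<1.5]; p=np.polyfit(*L.T,1)
```

>>> apply_moves(
  series=[
    {"dx": -12, "dy": 1, "dz": 0, "turn": 0, "jaw": 1},
    {"dx": -26, "dy": 1, "dz": 0, "turn": 0, "jaw": 1},
    {"dx": -32, "dy": 0, "dz": 0, "turn": 0, "jaw": 1},
    {"dx": -32, "dy": -1.5, "dz": 0, "turn": 0, "jaw": 1},
    {"dx": -32, "dy": -3, "dz": 0, "turn": 0, "jaw": 1},
  ],
)

```text
time: 18.75
tool_pos: [0.5839, -0.0054, 0.0625]
tool_rot: [0.001, 0.977, 0.211, 0.0]
contact_force: [0.4, -4.0, 1.9]
gripper_width: -0.004
grasp_force: 1.4
```

>>> apply_moves(
  series=[
    {"dx": 0, "dy": -1, "dz": 0, "turn": 0, "jaw": 1},
    {"dx": 0, "dy": -2, "dz": 0, "turn": 0, "jaw": 1},
    {"dx": 0, "dy": -2, "dz": 0, "turn": 0, "jaw": 1},
  ],
)

```text
time: 19.0
tool_pos: [0.5837, -0.0038, 0.0629]
tool_rot: [0.001, 0.977, 0.212, 0.001]
contact_force: [-0.8, -5.0, 2.8]
gripper_width: 0.0
grasp_force: 2.3
```

```bash
python3 plan.py; python3 cov.py; python3 -W ignore fl2.py
```

```text
t 19.00 pos [ 0.5837 -0.0038  0.0629] yawY -65.57 tilt 0.15 F [-0.8 -5.   2.8] w 0.000 g 2.3 j [-0.13  0.14  1.85 -0.    1.15  1.01]
cover x -77.9 y 18.7 z 62.9
bar [-2.18 -2.02 -1.86] cover top [-1.99 -1.87 -1.75] gap [0.19 0.15 0.11] n 72 y -84.0 58.0
```

>>> apply_moves(
  series=[
    {"dx": 0, "dy": 0.7, "dz": 0, "turn": 0, "jaw": 1},
    {"dx": 0, "dy": 1.5, "dz": 0, "turn": 0, "jaw": 1},
    {"dx": 0, "dy": 2.5, "dz": 0, "turn": 0, "jaw": 1},
    {"dx": 0, "dy": 5, "dz": 0, "turn": 0, "jaw": 1},
    {"dx": 0, "dy": 12, "dz": 0, "turn": 0, "jaw": 1},
  ],
)

```text
time: 19.47
tool_pos: [0.5872, -0.0132, 0.0614]
tool_rot: [-0.001, 0.977, 0.212, -0.0]
contact_force: [-0.1, 0.5, 0.6]
gripper_width: 0.001
grasp_force: 0.0
```

>>> apply_moves(
  series=[
    {"dx": 0, "dy": 5, "dz": -10, "turn": 0, "jaw": 1},
    {"dx": 0, "dy": 5, "dz": -30, "turn": 0, "jaw": 1},
    {"dx": 0, "dy": 3, "dz": -60, "turn": 0, "jaw": 1},
    {"dx": 0, "dy": -10, "dz": -80, "turn": 0, "jaw": 1},
    {"dx": 0, "dy": -15, "dz": -80, "turn": 0, "jaw": 1},
  ],
)

```text
time: 19.88
tool_pos: [0.5848, -0.0004, 0.1486]
tool_rot: [0.001, 0.977, 0.211, 0.005]
contact_force: [0.7, 0.3, 0.4]
gripper_width: 0.001
grasp_force: 0.0
```

```bash
python3 cov.py; python3 -W ignore fl2.py
python3 - <<'E'
import runpy,io,contextlib
with contextlib.redirect_stdout(io.StringIO()): d=runpy.run_path("gap3.py")
import numpy as np
for nm,ys in(("far",np.arange(-125,-70,.5)),("near",np.arange(125,70,-.5))):
  for x,z,t in((-16,12,118),(8,30,126),(20,30,126)):
    v=d["prof"]([(x,y,z) for y in ys]); print(nm,x,z,"end y",d["cross"](ys,v,t),v[::12].astype(int))
E
```

```text
cover x -75.1 y 16.3 z 148.6Traceback (most recent call last):
  File "fl2.py", line 2, in <module>
    with contextlib.redirect_stdout(io.StringIO()): d=runpy.run_path("gap3.py")
                                                      ~~~~~~~~~~~~~~^^^^^^^^^^^
  File "gap3.py", line 26, in <module>
    p=np.polyfit(*L.T,1); r=L[:,1]-np.polyval(p,L[:,0]); L=L[abs(r)<1.5]; p=np.polyfit(*L.T,1)
                                                                            ~~~~~~~~~~^^^^^^^^
    raise TypeError("expected non-empty vector for x")
TypeError: expected non-empty vector for x
Traceback (most recent call last):
  File "gap3.py", line 26, in <module>
    p=np.polyfit(*L.T,1); r=L[:,1]-np.polyval(p,L[:,0]); L=L[abs(r)<1.5]; p=np.polyfit(*L.T,1)
                                                                            ~~~~~~~~~~^^^^^^^^
TypeError: expected non-empty vector for x
```

Skip the fragile fit and reuse only the sampling helpers.

```bash
sed -i '/^xs=np.arange(-50/,$d' gap3.py; python3 -W ignore fl2.py
cat > ends.py <<'E'
import runpy
d=runpy.run_path("gap3.py")
import numpy as np
for nm,ys in(("far",np.arange(-125,-70,.5)),("near",np.arange(125,70,-.5))):
  for x,z,t in((-16,12,118),(8,30,126),(20,30,126)):
    v=d["prof"]([(x,y,z) for y in ys]); print(nm,x,z,"end y",d["cross"](ys,v,t),v[::12].astype(int))
for y in(-80,-40,0,40,80): print(y,d["prof"]([(x,y,12) for x in np.arange(-10,12,1.)]).astype(int))
E
python3 ends.py
```

```text
bar [-2.44 -2.31 -2.18] cover top [-1.86 -1.73 -1.59] gap [0.58 0.59 0.59] n 84 y -84.0 82.0
far -16 12 end y -94.91624215990305 [  8   8   8   8   7 111 230 230 230 230]
far 8 30 end y -103.84173668920994 [  8   8   8   8 243 245 245 245 245 244]
far 20 30 end y -103.91032363474369 [  7   8   8   8 243 244 244 244 244 245]
near -16 12 end y 85.13374009728432 [ 26  25  16  11   8   8   8 216 228 228]
near 8 30 end y 95.16689419746399 [ 35  16  17  16  16 137 243 243 243 244]
near 20 30 end y 95.24128133058548 [ 16  16  16  15   8 141 243 243 243 243]
-80 [228 228 228 228 229 229 226 211 184 163 158 160 165 182 213 236 243 245
 245 245 245 245]
-40 [228 228 229 229 228 228 225 212 187 168 161 160 165 184 213 234 242 245
 245 245 245 245]
0 [227 227 227 228 228 228 225 214 190 168 160 161 165 182 211 233 242 244
 244 244 244 244]
40 [227 226 226 226 227 226 224 215 195 173 162 161 164 180 208 230 240 243
 244 244 244 244]
80 [223 222 221 221 221 223 222 213 193 172 162 160 165 180 207 230 241 244
 244 244 244 244]
```

```bash
python3 plan.py 1 .5844 -.0078 .0625 -65.6
```

```text
t 20.08 pos [ 5.808e-01 -5.000e-04  1.409e-01] yawY -65.59 tilt 0.11 F [-0.5 -0.2 -1.4] w 0.001 g 0.0 j [-0.13  0.04  1.81 -0.    1.29  1.02]
dx 0.2 dy 8.2 dz 78.4 turn 0.0001
```

>>> apply_moves(
  series=[
    {"dx": 0, "dy": 12, "dz": 10, "turn": 0, "jaw": 1},
    {"dx": 0, "dy": 13, "dz": 40, "turn": 0, "jaw": 1},
    {"dx": 0, "dy": 13, "dz": 70, "turn": 0, "jaw": 1},
    {"dx": 0, "dy": 11, "dz": 78, "turn": 0, "jaw": 1},
    {"dx": 0, "dy": 9.5, "dz": 78, "turn": 0, "jaw": 1},
  ],
)

```text
time: 20.5
tool_pos: [0.5819, -0.0093, 0.0587]
tool_rot: [-0.002, 0.978, 0.211, -0.005]
contact_force: [-1.1, -0.4, -0.6]
gripper_width: -0.001
grasp_force: 0.0
```

>>> apply_moves(
  series=[
    {"dx": 0, "dy": 0, "dz": 0, "turn": 0, "jaw": 1},
    {"dx": 0, "dy": 0, "dz": 0, "turn": 0, "jaw": 1},
    {"dx": 0, "dy": 0, "dz": 0, "turn": 0, "jaw": 1},
  ],
)

```text
time: 20.75
tool_pos: [0.587, -0.0093, 0.0661]
tool_rot: [0.001, 0.977, 0.211, 0.002]
contact_force: [0.5, 0.8, 0.1]
gripper_width: 0.002
grasp_force: 0.0
```

```bash
python3 plan.py; python3 cov.py; python3 -W ignore fl2.py; python3 -W ignore fl2.py
```

```text
t 20.75 pos [ 0.587  -0.0093  0.0661] yawY -65.60 tilt 0.20 F [0.5 0.8 0.1] w 0.002 g 0.0 j [-0.14  0.15  1.84 -0.    1.15  1.  ]
cover x -84.2 y 18.0 z 66.1
bar [-2.49 -2.33 -2.18] cover top [-2.04 -1.93 -1.82] gap [0.44 0.4  0.36] n 74 y -84.0 62.0
bar [-2.5  -2.34 -2.18] cover top [-2.04 -1.92 -1.81] gap [0.46 0.41 0.37] n 74 y -84.0 62.0
```

>>> apply_moves(
  series=[
    {"dx": 0, "dy": -2, "dz": 0, "turn": 0, "jaw": 1},
    {"dx": 0, "dy": -3.5, "dz": 0, "turn": 0, "jaw": 1},
    {"dx": 0, "dy": -4, "dz": 0, "turn": 0, "jaw": 1},
    {"dx": 0, "dy": -4, "dz": 0, "turn": 0, "jaw": 1},
  ],
)

```text
time: 21.18
tool_pos: [0.5843, -0.0056, 0.0648]
tool_rot: [0.001, 0.977, 0.211, 0.001]
contact_force: [1.4, -1.7, 2.0]
gripper_width: 0.002
grasp_force: 0.9
```

```bash
python3 plan.py; python3 cov.py; python3 -W ignore fl2.py; python3 plan.py
```

```text
t 21.18 pos [ 0.5843 -0.0056  0.0648] yawY -65.59 tilt 0.11 F [ 1.4 -1.7  2. ] w 0.002 g 0.9 j [-0.14  0.14  1.85 -0.    1.15  1.01]
cover x -79.7 y 18.9 z 64.8
bar [-2.47 -2.33 -2.19] cover top [-2.   -1.88 -1.76] gap [0.47 0.45 0.43] n 73 y -84.0 60.0
t 21.23 pos [ 0.5844 -0.0056  0.0647] yawY -65.60 tilt 0.10 F [ 1.  -1.9  2.2] w 0.002 g 0.9 j [-0.14  0.14  1.85 -0.    1.15  1.01]
```

>>> apply_moves(
  series=[
    {"dx": 0, "dy": 1, "dz": 0, "turn": 0, "jaw": 1},
    {"dx": 0, "dy": 3, "dz": 0, "turn": 0, "jaw": 1},
    {"dx": 0, "dy": 10, "dz": 0, "turn": 0, "jaw": 1},
    {"dx": 0, "dy": 18, "dz": -10, "turn": 0, "jaw": 1},
    {"dx": 0, "dy": 20, "dz": -40, "turn": 0, "jaw": 1},
  ],
)

```text
time: 21.65
tool_pos: [0.5888, -0.0243, 0.0995]
tool_rot: [-0.002, 0.977, 0.211, -0.005]
contact_force: [0.7, -0.3, 0.0]
gripper_width: 0.003
grasp_force: 0.0
```

>>> apply_moves(
  series=[
    {"dx": 0, "dy": 0, "dz": -30, "turn": 0, "jaw": 1},
    {"dx": 0, "dy": 0, "dz": -55, "turn": 0, "jaw": 1},
    {"dx": 0, "dy": 0, "dz": -65, "turn": 0, "jaw": 1},
    {"dx": 0, "dy": 0, "dz": -65, "turn": 0, "jaw": 1},
    {"dx": 0, "dy": 0, "dz": -65, "turn": 0, "jaw": 1},
  ],
)

```text
time: 22.07
tool_pos: [0.5921, -0.0239, 0.1689]
tool_rot: [0.0, 0.977, 0.211, 0.0]
contact_force: [-0.5, -0.7, 0.0]
gripper_width: 0.004
grasp_force: 0.0
```

```bash
python3 plan.py; python3 -W ignore fl2.py; python3 ends.py | head -6
python3 - <<'E'
from h import *
from plant import grab_frame
f=grab_frame("scene"); gm=mask(f,(40,90,40),(85,255,255),(249,140),60)
print("beaker",fit([(f,gm)],[BEAKER+[0,0,.006]],[.48,-.225],(.01,.01)))
E
```

```text
t 22.07 pos [ 0.5921 -0.0239  0.1689] yawY -65.62 tilt 0.02 F [-0.5 -0.7  0. ] w 0.004 g 0.0 j [-0.17  0.04  1.77 -0.    1.34  0.98]
bar [-2.3  -2.17 -2.05] cover top [-1.87 -1.75 -1.63] gap [0.43 0.42 0.42] n 84 y -84.0 82.0
far -16 12 end y -95.12386244535446 [  8   8   8   8   7 127 230 230 230 230]
far 8 30 end y -103.90540540218353 [  8   8   9   8 243 244 245 245 245 245]
far 20 30 end y -103.98667683731765 [  8   8   8   9 242 244 244 244 244 244]
near -16 12 end y 84.98043254390359 [ 16   9   8   8   8   8   8 209 228 228]
near 8 30 end y 95.4338541701436 [ 13   8   8   8   8 152 243 244 244 244]
near 20 30 end y 95.35196115076542 [  8   8   9   8   8 148 244 244 243 244]
beaker (array([ 0.48086407, -0.26621214]), np.float64(80.47158813476562))
```

Run:
```python
from h import *
from plant import grab_frame
for n in("top","scene"):
    f=grab_frame(n); m=mask(f,(40,90,40),(85,255,255)); print(n,m.sum(),proj(f,[[.481,-.226,.05]]))
    if n=="top": print(fit([(f,m)],[BEAKER+[0,0,.006]],[.48,-.225],(.01,.01)))
```

```text
top 593.0 [[402.01695753 245.71631572]]
(array([ 0.48010672, -0.22419191]), np.float64(0.1578836441040039))
scene 10.0 [[247.05951762 141.29520661]]
```

The beaker is upright at the mat's centre (the arm only hides it in the scene view). The straightedge is flush, parallel and centred to within 1 mm, and the gripper is clear, so I'm handing in.

```bash
python3 -c "
from plant import ticket; print(ticket.job_done())"
```

```text
the job is handed in; nothing more can be done
None
```

I handed the job in at about 22 s: the green beaker stands upright within about 2 mm of the blue mat's centre, and the straightedge lies flat along the cover's free edge, parallel and centred within about 1 mm. The last camera check read a uniform 0.4 mm gap at that edge, which I took as camera bias because a 2 N push would not move the bar; I made no final check of the other objects.

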